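Set out the bench for comparing two works on paper

TASK

Set out the bench for comparing the two sheets: first stand the blue rail weight in the middle of the white spot between them, then lay the tan rest centred on top of it. Put the magnifier over the coloured figure in the middle of the cream drawing, the orange lamp about 3 cm beside that drawing on the side away from the blue print, and the colour target about 3 cm in front of the blue print (on the robot's side), both lined up with the middle of the sheet's edge. Leave everything upright and let go, and the jar and the tape roll where they are.

Things in the scene. Friction and masses are not known exactly. Their poses are not given: they have to be found in the camera images.
- board: Fixed dark grey backing board, 136 (its x) x 410 (its y) x 4 mm thick, lying on the table with the two sheets on it; a white spot 84 mm across is at its middle, midway between the sheets. Origin: centre of its underside, on the table. Its x points away from the robot and its y to the robot's left, turned by up to 0.2 rad.
- drawing: Cream drawing on a stiff mount, 120 (its x) x 100 (its y) x 3 mm thick, with a violet and many-coloured figure at its centre; fixed on the board, its centre 150 mm left or right of the board's centre (the left or right place is drawn afresh each time). Origin: centre of its underside, 4 mm above the table. Its x points away from the robot, its y to the robot's left, turned by up to 0.28 rad. Top face at 7 mm.
- print: Blue print with white lines on a stiff mount, 120 (its x) x 100 (its y) x 3 mm thick; fixed on the board at the other place from the cream drawing. Origin: centre of its underside, 4 mm above the table; its x points away from the robot, its y to the robot's left, turned by up to 0.28 rad.
- rail: Loose blue steel weight, a short offcut of rail standing upright, about 0.6 kg: foot 50 (its x, along the rail) x 60 (its y) x 9 mm, web 12 mm thick, head 50 (x) x 34 (y) x 16 mm on top, from 48 to 64 mm above its underside. Take it across the head (along its y). Origin: centre of its underside; z up.
- rest: Loose flat tan rest with round ends, 88 (its x) x 54 (its y) x 16 mm thick, about 60 g. Its straight sides are 34 mm long at the middle: take it across its y. Origin: centre of its underside; z up.
- lamp: Loose upright round orange lamp with a pale light band, 50 mm across, 70 mm high, about 160 g. Origin: centre of its underside; z up.
- magnifier: Loose round stand magnifier, black rings with a clear middle and a pale lens on top, 44 mm across, 38 mm high, about 80 g. Origin: centre of its underside; z up.
- target: Loose colour target, a grey block 36 x 36 x 26 mm high with white, black, red and green patches on top, about 70 g. Its sides lie along its x and y. Origin: centre of its underside; z up.
- jar: Bystander, loose: small green glass jar with white band and black cap, 42 mm across, 58 mm high, to one side of the table. Must not be displaced. Origin: centre of its underside.
- tape: Bystander, loose: yellow tape roll lying flat, 72 mm across, 24 mm high, on the other side of the table from the jar. Must not be displaced. Origin: centre of its underside.

How it is judged:
On the way, in this order (a step that is already met when the one before it is completed fails the run):
1. the rail weight stands on the white spot between the sheets, let go (horizontal distance between rail and board below 0.014 m and height (world z) of rail between -0.001 and 0.009 m and angle between rail's own z axis and vertical below 0.12 rad and contact force between the fingers and rail below 0.3 N and linear speed of rail below 0.02 m/s and angular speed of rail below 0.3 rad/s), for 0.2 s.
2. the tan rest lies on the rail weight, let go (horizontal distance between rest and rail below 0.012 m and z of rest in the frame of rail between 0.059 and 0.069 m and angle between rest's own z axis and vertical below 0.12 rad and contact force between the fingers and rest below 0.3 N and linear speed of rest below 0.02 m/s and angular speed of rest below 0.3 rad/s), for 0.2 s.
At the end, for the whole second after the job is handed in: Rail within 14 mm of the board's centre, rest flat on it within 12 mm, magnifier within 13 mm of the drawing's centre; lamp (outer side of drawing) and target (near side of print) each 30 mm off and opposite the edge's middle, within 15 mm. All upright (0.12 rad), released, at rest (all of step 1 and all of step 2 and horizontal distance between magnifier and drawing below 0.013 m and z of magnifier in the frame of drawing between -0.002 and 0.008 m and angle between each of magnifier, lamp, target's own z axis and vertical below 0.12 rad and contact force between the fingers and magnifier below 0.3 N and linear speed of each of magnifier, lamp, target below 0.02 m/s and angular speed of each of magnifier, lamp, target below 0.3 rad/s and ((y of drawing in the frame of board above 0 m and y of lamp in the frame of drawing between 0.09 and 0.12 m) or (y of drawing in the frame of board below 0 m and y of lamp in the frame of drawing between -0.12 and -0.09 m)) and x of lamp in the frame of drawing between -0.015 and 0.015 m and height (world z) of lamp between -0.004 and 0.004 m and contact force between the fingers and lamp below 0.3 N and x of target in the frame of print between -0.123 and -0.093 m and y of target in the frame of print between -0.015 and 0.015 m and height (world z) of target between -0.004 and 0.004 m and contact force between the fingers and target below 0.3 N); the robot touches nothing.
It fails at once if the jar is displaced by more than 25 mm (distance of jar from where it was at the start of the episode above 0.025 m).
It fails at once if the tape roll is displaced by more than 25 mm (distance of tape from where it was at the start of the episode above 0.025 m).
It also fails if it takes over 144 s, if anything falls off the work surface, if the arm or the gripper's body presses on something with over 40 N, if the wrist force passes 120 N, or if a joint passes its speed limit or range.

ROBOT

A 6-joint arm with a two-finger parallel gripper is mounted at the origin on the work surface. World frame = base frame: x ahead of the robot, y to its left, z up, the work surface at z = 0. Lengths are in m, angles in rad, forces in N, time in s.
With the tool pointing down it reaches from about 0.275 to 0.875 m from the base axis. Payload 12.5 kg.
Tool frame: the origin (TCP) lies midway between the tips of the shut fingers; the grasp point (between the pads) lies 19 mm behind it; x points along the fingers, y is the direction in which the jaws open and shut, and the axes are right-handed (so a half turn about x gives the same grasp; the last joint's range is limited). The gripper opens to 85 mm and grips with 20 to 120 N. Pads are 22 mm wide; open, the fingers measure 114 mm over their backs; the gripper's body (76 mm by 85 mm) begins 54 mm behind the grasp point. The pads swing forward as they close: fully open they stand 13 mm farther back than shut.
Start: joints at [-1.425, 0.351, 1.652, -0, 1.139, -0.085], TCP at [0.126, -0.535, 0.2] pointing down, gripper open.
Joint ranges: [-2.75, 2.75], [-0.79, 2.1], [0.01, 2.65], [-1.57, 4.71], [0.07, 3.14], [-2.87, 2.87]. Speed limits (rad/s): [2.22, 2.22, 2.79, 3.14, 3.14, 3.14].

INTERFACE

Orientations are given as [roll, pitch, yaw] about the fixed x, y, z axes, in that order (R = Rz(yaw) Ry(pitch) Rx(roll)).
In Python, from station import bot, optics, workorder, nets gives the robot as it stands. The module is installed in compiled form; this text tells all that it offers.
- The arm moves only by the shell command python3 -m handwheel 'ROWS' [FORCE]. ROWS is JSON, a list of rows, each a list of 3 entries, a list of its own where there are three numbers: the shift along the tool's x, y, z in mm, then the turn, a rotation vector about the tool's x, y, z in rad, then the closure, from 0 (fully open) to 1 (shut). In form: [[[dx, dy, dz], [rx, ry, rz], fingers], ...]. A call has 1 to 8 rows; each row shifts and turns the pose as measured when the row begins, along the tool's axes as they then stand; what a row does not reach is not made up. A row lasts 1/10 s, in which the tool goes at most 50 mm and 8.59 degrees, less where a joint would pass 70% of its speed; a pose out of reach is approached as far as the arm can. A call is refused whole if a number of a shift passes 50 or a number of a turn 0.15, either way. A call with a gripper value outside its range is refused whole. The fingers move at their own pace and stop on an object; FORCE is the grip in N (left out, the last holds). Time passes only in rows, so rows that do not move let the fingers close. It gives the time, the measured TCP pose, the force and the opening at its end, in the units of the state.
- bot.sense(): the state, without advancing time (a new reading comes with each control period).
- optics.capture(name): name is "scene" or "top" or "wrist"; returns the picture (400x640x3 uint8, blue, green, red); there is no depth.
- optics.calibration(name): a dict with "K" (3x3 intrinsics, pixels), "rvec" (rotation vector, rad) and "tvec" (3), from world to camera coordinates, as OpenCV has them; the wrist camera has in their place "hand_eye" (4x4, takes a point from camera to tool coordinates, whose origin is the TCP and whose axes are the tool frame's). Camera axes: x right, y down, z forward; pixel columns grow to the right and rows downward; lengths in m; the calibration is good to about 2 mm. A picture is of the moment at which its call begins: read the wrist's pose just before it. calibration takes no time and is no camera call.
- workorder.sign_off(): hands the job in, once; it reports no verdict.
Trained networks look in the newest picture that a camera, given by its name, has taken for a name from the list of things; names that differ only in an ending like _2 or _b are one class to them, and where a whole thing is asked for, a point or a joint stands for the part that bears it (a point fixed in the world has none). Each returns a list of dicts, best first, with "conf" (0 to 1); they miss things now and then, are a little off and sometimes report something else, mostly with a low value. They report only what shows in the picture. A call takes as long as a camera call.
- nets.trace(query, camera): "pixels" (400x640 bool, what is visible of it).
- nets.mark_of(query, camera): "location" ([x, y, z] in m, in world coordinates, good to about 4 mm: a listed point, or the origin of a listed thing).
The state is a dict: "t": time; "joint_positions": joint angles; "joint_vel": joint speeds; "effort": joint torques, N m; "eef_pos": TCP position; "eef_rot": TCP orientation; "wrist_force": force on the tool from outside, world axes, zero at the start; "torque": the same for the moment, N m; "grip_width": finger opening in m.
Only numpy, scipy, OpenCV 4.12 (cv2) and the standard library are available. Lean on these libraries where they do the work, as an engineer would, in place of code of your own. Each camera call takes 0.05 s, during which the arm holds its last target.

## Working session

There is one attempt and no reset: what is moved stays moved. The work goes in short steps, Python scripts to look and compute and a shell command to move; the robot and the scene stay as the last step left them, time stands still between calls to the robot, and variables do not carry over. Pictures are saved under pics/ and viewed, and the job is handed in when it is done.

```bash
mkdir -p pics; cat > h.py <<'E'
from station import bot, optics, workorder, nets
import numpy as np, cv2
from scipy.spatial.transform import Rotation as R
def cam(n):
    c=optics.calibration(n); return np.array(c["K"],float),R.from_rotvec(np.array(c["rvec"],float).ravel()).as_matrix(),np.array(c["tvec"],float).ravel()
def ray(n,uv,z):
    K,Rm,t=cam(n); d=Rm.T@np.linalg.inv(K)@np.array([uv[0],uv[1],1.]); o=-Rm.T@t
    s=(z-o[2])/d[2]; return o+s*d
E
python3 - <<'E'
from h import *
print(bot.sense())
for n in("top","scene"):
    cv2.imwrite(f"pics/{n}0.png",optics.capture(n))
    for q in "board drawing print rail rest lamp magnifier target jar tape".split():
        print(n,q,[(np.round(d["location"],4).tolist(),round(d["conf"],2)) for d in nets.mark_of(q,n)[:2]])
print(optics.calibration("wrist"))
E
```

```text
{'t': 0.0, 'joint_positions': array([-1.42461665e+00,  3.51225516e-01,  1.65244838e+00,  1.41877851e-05,
        1.13905820e+00, -8.45609968e-02]), 'joint_vel': array([ 0.00035438,  0.00075204, -0.0005845 , -0.00293571,  0.0028314 ,
        0.00034942]), 'effort': array([-5.06693141e-04, -5.06102765e+01, -2.91405326e+01, -7.44877798e-05,
        4.54561348e-03, -2.82196879e-05]), 'eef_pos': array([ 0.12578016, -0.5350478 ,  0.19915507]), 'eef_rot': array([-1.66665984,  1.56965681,  1.70566755]), 'wrist_force': array([-0.25371343,  0.0042551 ,  0.06037963]), 'torque': array([-0.02389175,  0.02132276,  0.01502315]), 'grip_width': 0.08519246623288716}
top board []
top drawing [([0.5664, -0.1731, 0.0069], 0.98), ([0.4209, -0.0081, 0.0002], 0.41)]
top print [([0.5859, 0.1303, 0.004], 0.76), ([0.519, 0.4085, 0.0047], 0.61)]
top rail [([0.5212, 0.4084, 0.002], 0.76)]
top rest [([0.3673, 0.2851, 0.0007], 0.66)]
top lamp [([0.4931, -0.4123, 0.0058], 0.83)]
top magnifier [([0.379, -0.2717, -0.0016], 0.81)]
top target [([0.3603, -0.4171, -0.0013], 0.72), ([0.4232, -0.0057, -0.002], 0.66)]
top j
[... 478 characters left out ...]
 -0.0115, 0.0011], 0.68), ([0.5698, -0.173, 0.0026], 0.28)]
scene jar [([0.3614, -0.4175, 0.002], 0.56), ([0.5679, -0.1723, 0.0026], 0.26)]
scene tape [([0.3651, 0.4236, -0.002], 0.69)]
{'K': array([[332.01018184,   0.        , 320.7848    ],
       [  0.        , 332.01018184, 201.32395613],
       [  0.        ,   0.        ,   1.        ]]), 'hand_eye': array([[ 1.15000012e-03, -2.70359010e-01,  9.62758891e-01,
        -1.74993954e-01],
       [ 9.99999025e-01,  1.07344347e-03, -8.93041755e-04,
        -3.20769768e-04],
       [-7.92025358e-04,  9.62758980e-01,  2.70359981e-01,
        -6.85393789e-02],
       [ 0.00000000e+00,  0.00000000e+00,  0.00000000e+00,
         1.00000000e+00]])}
```

View pics/top0.png

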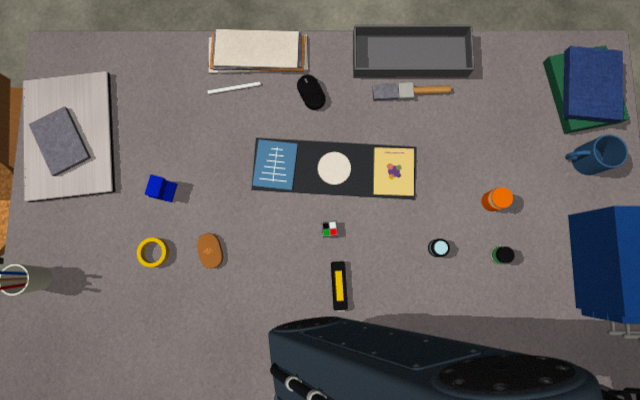

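View pics/scene0.png

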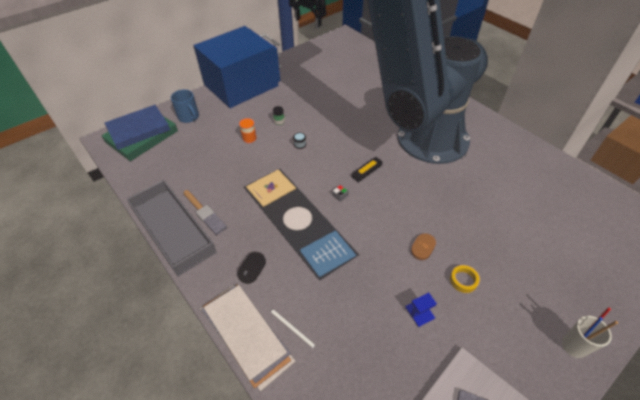

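```bash
python3 - <<'E'
from h import *
s=bot.sense(); print(np.round(R.from_euler("xyz",s["eef_rot"]).as_matrix(),3), s["t"])
K,Rm,t=cam("top");print(K,Rm,-Rm.T@t)
img=cv2.imread("pics/top0.png")
H={"drawing":.007,"print":.007,"rail":.064,"rest":.016,"lamp":.07,"magnifier":.038,"target":.026,"board":.004}
for q in H:
    r=nets.trace(q,"top")
    for d in r[:2]:
        m=np.asarray(d["pixels"]).astype(np.uint8)
        cs,_=cv2.findContours(m,0,2); c=max(cs,key=cv2.contourArea)
        P=np.array([ray("top",p[0],H[q])[:2] for p in c],np.float32)
        b=cv2.minAreaRect(P); print(q,round(d["conf"],2),m.sum(),np.round(b[0],4),np.round(b[1],4),b[2], cv2.boundingRect(c))
E
```

```text
[[-0.     0.229 -0.973]
 [-0.    -0.973 -0.229]
 [-1.    -0.     0.   ]] 1.1
[[429.0003502    0.         318.29210017]
 [  0.         429.0003502  197.93965672]
 [  0.           0.           1.        ]] [[ 0.00370533 -0.99994236 -0.01007724]
 [-0.98836668 -0.00212986 -0.15207486]
 [ 0.15204463  0.01052349 -0.9883176 ]] [0.33646725 0.00709053 1.06475129]
drawing 0.64 1861 [ 0.5697 -0.1719] [0.1006 0.121 ] 89.08234405517578 (374, 147, 41, 48)
print 0.98 1834 [0.5867 0.129 ] [0.1036 0.1198] 84.16255187988281 (253, 140, 44, 49)
rail 0.76 608 [0.5142 0.3922] [0.0698 0.053 ] 75.19188690185547 (145, 174, 33, 28)
rest 0.78 727 [0.369  0.2826] [0.0865 0.058 ] 14.707483291625977 (197, 233, 26, 35)
lamp 0.85 534 [ 0.4883 -0.4001] [0.0481 0.0716] 23.166744232177734 (483, 187, 30, 24)
magnifier 0.58 332 [ 0.3773 -0.2677] [0.0425 0.0503] 0.17784669995307922 (428, 238, 22, 19)
target 0.69 221 [ 0.4215 -0.0093] [0.0364 0.0363] 0.17526333034038544 (322, 221, 16, 16)
board 0.63 4584 [ 0.578  -0.0213] [0.4066 0.1366] 86.6801986694336 (252, 139, 163, 60)
```

```bash
cat >> h.py <<'E'
def plan(xyz, yang=None):
    """print tool-frame shift mm to world TCP goal; and rx turn to get tool y at yang (deg, mod 180)"""
    s=bot.sense(); M=R.from_euler("xyz",s["eef_rot"]).as_matrix()
    d=M.T@(np.array(xyz)-s["eef_pos"])*1000
    a=np.degrees(np.arctan2(M[1,1],M[0,1]))
    print("t",round(s["t"],2),"pos",np.round(s["eef_pos"],4),"yang",round(a,1),"tilt",np.round(M[2],3),"w",round(s["grip_width"],4),"F",np.round(s["wrist_force"],1),"q1,q6",np.round(s["joint_positions"][[0,5]],2))
    print("shift tool mm",np.round(d,1))
    if yang is not None:
        t=(a-yang+90)%180-90; c=[t,t+180,t-180]
        G=R.from_euler("z",0)
        print("rx (rad) options",np.round(np.radians(c),3))
        Ry=M@R.from_rotvec([np.radians(t),0,0]).as_matrix(); print("shift after turn",np.round(Ry.T@(np.array(xyz)-s["eef_pos"])*1000,1))
        # leveling
        ex=np.cross(M[:,0],[0,0,-1]); print("level rotvec tool",np.round(M.T@ex,4))
E
python3 - <<'E'
from h import *
a=cv2.imread("pics/top0.png")[165:210,130:200]; b=cv2.imread("pics/scene0.png")[280:335,390:450]
a=cv2.resize(a,None,fx=6,fy=6,interpolation=2); b=cv2.resize(b,None,fx=6,fy=6,interpolation=2)
o=np.zeros((400,790,3),np.uint8); o[:a.shape[0],:420]=a; o[:b.shape[0],425:425+360]=b
cv2.imwrite("pics/rail.png",o)
plan([.52,.35,.25],0)
E
```

```text
t 1.5 pos [ 0.1258 -0.5354  0.1997] yang -76.8 tilt [-1. -0.  0.] w 0.0851 F [0.  0.3 0.1] q1,q6 [-1.42 -0.08]
shift tool mm [ -50.3 -771.7 -586.3]
rx (rad) options [-1.34   1.802 -4.482]
shift after turn [ -50.3  394.2 -885.4]
level rotvec tool [-0.      0.      0.0001]
```

View pics/rail.png

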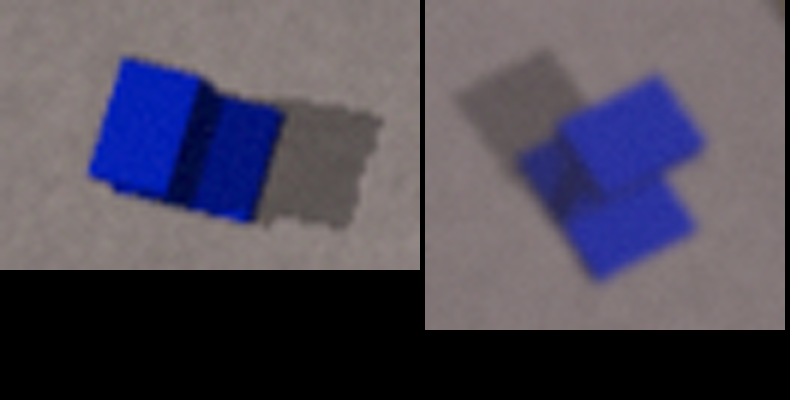

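```bash
python3 -m handwheel '[[[-10,0,-50],[-0.09,0,0],0],[[-10,0,-50],[-0.09,0,0],0],[[-10,0,-50],[-0.09,0,0],0],[[-10,0,-50],[-0.09,0,0],0],[[-10,0,-50],[-0.09,0,0],0],[[0,0,-50],[-0.09,0,0],0],[[0,0,-50],[-0.09,0,0],0],[[0,0,-50],[-0.09,0,0],0]]' 40
python3 - <<'E'
from h import *
pts=[(122,57),(212,80),(185,195),(90,178)]
W=[ray("top",(130+(x-2.5)/6,165+(y-2.5)/6),.064)[:2] for x,y in pts]; print(np.round(W,4),np.mean(W,0))
plan([.45,.33,.25],75)
E
```

```text
t: 2.3
eef_pos: [0.4562, -0.3341, 0.25]
eef_rot: [1.284, 1.569, -0.89]
wrist_force: [-0.4, -0.1, 0.5]
grip_width: 0.0855
[[0.5473 0.4205]
 [0.538  0.3839]
 [0.4917 0.3919]
 [0.4984 0.4301]] [0.51882412 0.40659088]
t 2.3 pos [ 0.4562 -0.3341  0.25  ] yang -34.5 tilt [-1.     0.002  0.001] w 0.0855 F [-0.4 -0.1  0.5] q1,q6 [-0.71 -0.11]
shift tool mm [  -1.1 -381.5 -543.6]
rx (rad) options [ 1.23   4.372 -1.912]
shift after turn [  -1.1 -639.8  177.9]
level rotvec tool [ 0.      0.0006 -0.0021]
```

```bash
python3 -m handwheel '[[[0,0,-50],[-0.09,0,0],0],[[0,0,-50],[-0.09,0,0],0],[[0,0,-50],[-0.09,0,0],0],[[0,0,-50],[-0.09,0,0],0],[[0,0,-50],[-0.09,0,0],0],[[0,0,-50],[-0.09,0,0],0],[[0,0,-50],[-0.09,0,0],0],[[0,0,-50],[-0.09,0,0],0]]' && python3 -m handwheel '[[[0,0,-50],[-0.09,0,0],0],[[0,0,-50],[-0.09,0,0],0],[[0,0,-50],[-0.09,0,0],0],[[0,0,-50],[-0.09,0,0],0],[[0,0,0],[-0.14,0,0],0],[[0,0,0],[-0.14,0,0],0],[[0,0,0],[-0.14,0,0],0],[[0,0,0],[-0.14,0,0],0]]'
python3 - <<'E'
from h import *
plan([.519,.4066,.25],75)
E
```

```text
t: 3.1
eef_pos: [0.5632, 0.042, 0.2492]
eef_rot: [0.84, 1.567, -0.582]
wrist_force: [1.0, -0.5, -0.0]
grip_width: 0.0853
t: 3.9
eef_pos: [0.5036, 0.2396, 0.2484]
eef_rot: [0.203, 1.567, -0.253]
wrist_force: [0.5, 0.8, 0.2]
grip_width: 0.0852
t 3.9 pos [0.5036 0.2396 0.2484] yang 63.9 tilt [-1.     0.001  0.004] w 0.0852 F [0.5 0.8 0.2] q1,q6 [ 0.36 -0.75]
shift tool mm [ -1.7 156.7 -59.7]
rx (rad) options [-0.194  2.947 -3.336]
shift after turn [ -1.7 165.3 -28.3]
level rotvec tool [-0.      0.0039 -0.0008]
```

```bash
python3 -m handwheel '[[[0,0,0],[-0.1,0.004,0],0],[[0,0,0],[-0.09,0,0],0],[[0,42,-7],[0,0,0],0],[[0,42,-7],[0,0,0],0],[[0,41,-7],[0,0,0],0],[[0,40,-7],[0,0,0],0],[[0,0,0],[0,0,0],0]]'
cat >> h.py <<'E'
def wray(uv,z,s):
    c=optics.calibration("wrist"); K=np.array(c["K"]); T=np.array(c["hand_eye"]); M=R.from_euler("xyz",s["eef_rot"]).as_matrix()
    uv=np.atleast_2d(np.array(uv,float)); d=(np.linalg.inv(K)@np.c_[uv,np.ones(len(uv))].T)
    d=M@T[:3,:3]@d; o=M@T[:3,3]+s["eef_pos"]; k=(z-o[2])/d[2]; return (o[:,None]+d*k).T
def wrect(q,z,save=None,n=1):
    s=bot.sense(); im=optics.capture("wrist")
    if save: cv2.imwrite(f"pics/{save}.png",im)
    for d in nets.trace(q,"wrist")[:n]:
        m=np.asarray(d["pixels"]).astype(np.uint8); cs,_=cv2.findContours(m,0,2); c=max(cs,key=cv2.contourArea)
        P=wray(c[:,0],z,s)[:,:2].astype(np.float32); b=cv2.minAreaRect(P); print(q,round(d["conf"],2),m.sum(),cv2.boundingRect(c),"ctr",np.round(b[0],4),"size",np.round(b[1],4),"ang",round(b[2],1))
    return im,s
E
python3 - <<'E'
from h import *
wrect("rail",.064,"w1"); plan([.519,.4066,.25],75)
E
```

```text
t: 4.6
eef_pos: [0.5183, 0.4118, 0.2485]
eef_rot: [1.141, 1.57, 0.887]
wrist_force: [0.6, -0.3, -0.6]
grip_width: 0.0854
rail 0.87 2204 (295, 146, 49, 51) ctr [0.5163 0.4117] size [0.0517 0.0562] ang 76.5
t 4.7 pos [0.5186 0.4084 0.2488] yang 75.3 tilt [-1.    -0.     0.001] w 0.0852 F [-0.1 -0.8 -0.2] q1,q6 [ 0.6  -0.72]
shift tool mm [-1.2 -1.7  0.9]
rx (rad) options [ 0.006  3.147 -3.136]
shift after turn [-1.2 -1.7  0.9]
level rotvec tool [0.     0.0006 0.0003]
```

View pics/w1.png

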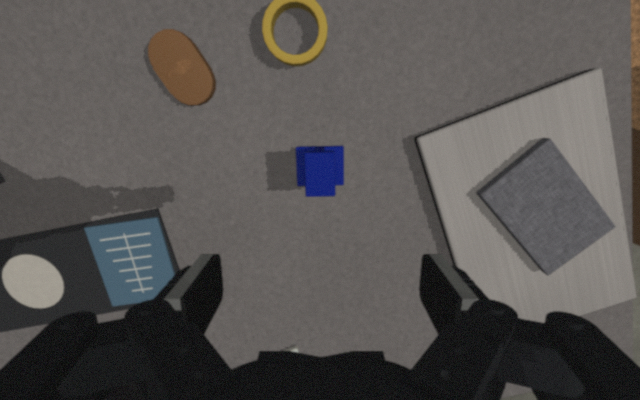

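```bash
python3 - <<'E'
from h import *
a=cv2.imread("pics/w1.png")[135:205,280:360]; cv2.imwrite("pics/w1z.png",cv2.convertScaleAbs(cv2.resize(a,None,fx=8,fy=8,interpolation=2),alpha=1.5))
E
```

```text
(no output)
```

View pics/w1z.png

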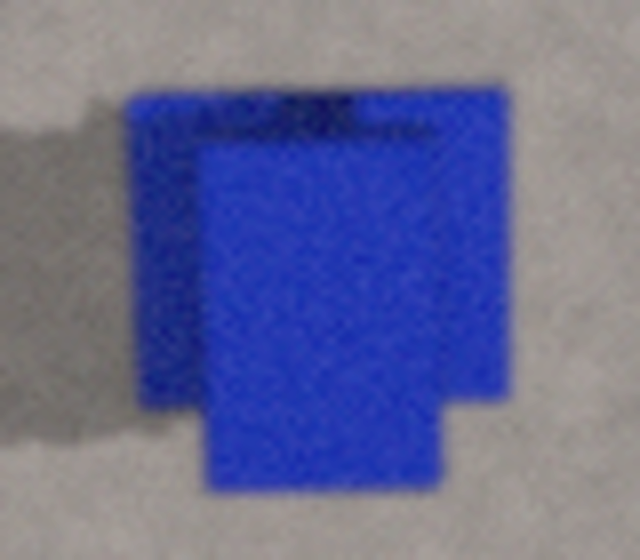

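```bash
python3 - <<'E'
from h import *
s=bot.sense()
f=lambda L:np.array([(280+x/8-.5,135+y/8-.5) for x,y in L])
A=wray(f([(200,140),(440,138),(443,490),(207,490)]),.064,s)[:,:2]; B=wray(f([(128,93),(508,92),(510,402),(138,407)]),.009,s)[:,:2]
for X in(A,B):
    print(X.mean(0),[np.linalg.norm(X[i]-X[i-1]) for i in range(4)],np.degrees(np.arctan2(*(X[0]-X[1]+X[3]-X[2])[::-1])))
c=(A.mean(0)+B.mean(0))/2
plan([*c,.033],76)
E
```

```text
[0.51975609 0.40772848] [np.float64(0.04885505989615889), np.float64(0.03240585287854881), np.float64(0.04913552225652399), np.float64(0.03304002225345846)] -104.40668602038906
[0.51969418 0.40737389] [np.float64(0.04985818799833744), np.float64(0.058874560415663316), np.float64(0.049208469499369974), np.float64(0.0595141201503477)] -104.17045053909078
t 4.7 pos [0.5186 0.4084 0.2488] yang 75.3 tilt [-1.    -0.     0.001] w 0.0852 F [-0.1 -0.8 -0.2] q1,q6 [ 0.6  -0.72]
shift tool mm [215.8  -0.5   1.2]
rx (rad) options [-0.012  3.13  -3.153]
shift after turn [215.8  -0.5   1.2]
level rotvec tool [0.     0.0006 0.0003]
```

```bash
python3 -m handwheel '[[[45,0,1],[-0.009,0,0],0],[[45,0,0],[0,0,0],0],[[45,0,0],[0,0,0],0],[[40,0,0],[0,0,0],0.2],[[20,0,0],[0,0,0],0.3],[[18,0,0],[0,0,0],0.3],[[0,0,0],[0,0,0],0.3]]' 
python3 - <<'E'
from h import *
plan([.5197,.4075,.033],75.7)
E
```

```text
t: 5.4
eef_pos: [0.5226, 0.4002, 0.032]
eef_rot: [0.399, 1.566, 0.145]
wrist_force: [-0.1, -0.1, 0.6]
grip_width: 0.0598
t 5.4 pos [0.5226 0.4002 0.032 ] yang 75.5 tilt [-1.     0.002  0.004] w 0.0598 F [-0.1 -0.1  0.6] q1,q6 [ 0.58 -0.73]
shift tool mm [-1.   6.3 -4.7]
rx (rad) options [-0.004  3.137 -3.146]
shift after turn [-1.   6.3 -4.6]
level rotvec tool [-0.      0.0043 -0.0018]
```

```bash
python3 -m handwheel '[[[0,6,-5],[0,0.004,0],0.3],[[0,0,0],[0,0,0],0.3],[[0,0,0],[0,0,0],0.3]]' 
python3 - <<'E'
from h import *
plan([.5197,.4075,.033],75.7)
E
```

```text
t: 5.7
eef_pos: [0.5207, 0.4072, 0.0355]
eef_rot: [1.074, 1.566, 0.818]
wrist_force: [0.1, 0.5, 0.4]
grip_width: 0.0602
t 5.7 pos [0.5207 0.4072 0.0355] yang 75.4 tilt [-1.     0.004  0.002] w 0.0602 F [0.1 0.5 0.4] q1,q6 [ 0.59 -0.72]
shift tool mm [ 2.5  0.1 -1. ]
rx (rad) options [-0.006  3.136 -3.148]
shift after turn [ 2.5  0.1 -1. ]
level rotvec tool [ 0.      0.0024 -0.0044]
```

```bash
python3 -m handwheel '[[[2.5,0,-1],[0,0.002,-0.004],0.3],[[0,0,0],[0,0,0],0.5],[[0,0,0],[0,0,0],1],[[0,0,0],[0,0,0],1],[[0,0,0],[0,0,0],1],[[0,0,0],[0,0,0],1]]' 60
python3 -m handwheel '[[[-10,0,0],[0,0,0],1],[[-25,0,0],[0,0,0],1],[[-40,0,0],[0,0,0],1],[[-20,0,0],[0,0,0],1],[[0,0,0],[0,0,0],1]]'
python3 - <<'E'
from h import *
wrect("rail",.064,"w2")
plan([.578,-.0215,.13],86)
E
```

```text
t: 6.3
eef_pos: [0.5206, 0.4081, 0.0352]
eef_rot: [0.792, 1.567, 0.537]
wrist_force: [0.5, 0.2, 0.3]
grip_width: -0.0001
t: 6.8
eef_pos: [0.52, 0.4077, 0.1353]
eef_rot: [0.779, 1.568, 0.524]
wrist_force: [0.3, -1.0, -0.3]
grip_width: 0.0002
rail 0.67 4195 (290, 156, 66, 74) ctr [0.5153 0.4116] size [0.0488 0.0582] ang 77.0
t 6.9 pos [0.519  0.407  0.1323] yang 75.4 tilt [-1.    -0.001 -0.001] w 0.0001 F [ 0.3 -0.2 -0.9] q1,q6 [ 0.59 -0.72]
shift tool mm [   2.6 -399.7  165.3]
rx (rad) options [-0.186  2.956 -3.327]
shift after turn [   2.6 -423.4   88.7]
level rotvec tool [ 0.     -0.0005  0.0009]
```

View pics/w2.png

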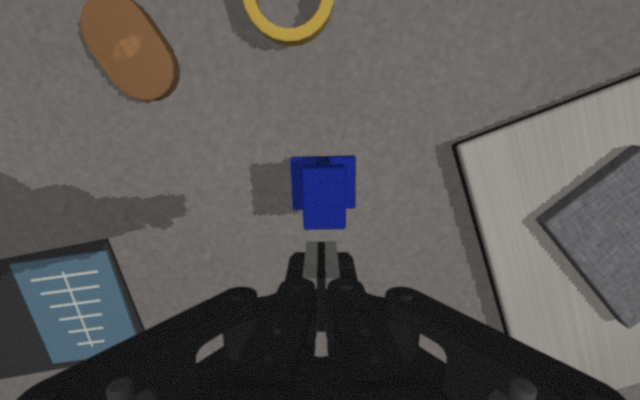

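```bash
python3 -m handwheel '[[[20,0,0],[0,0,0],1],[[10,0,0],[0,0,0],1],[[5,0,0],[0,0,0],1],[[0,0,0],[0,0,0],1]]'
python3 - <<'E'
from h import *
plan([.5197,.4075,.07],75.7)
im=optics.capture("scene"); cv2.imwrite("pics/s2.png",cv2.resize(im[200:340,330:520],None,fx=4,fy=4,interpolation=2))
K,Rm,t=cam("scene"); p=K@(Rm@bot.sense()["eef_pos"]+t); p=p/p[2]; print(p,(p[:2]-[330,200])*4, -Rm.T@t)
wrect("rail",.064,"w3")
E
```

```text
t: 7.3
eef_pos: [0.5173, 0.4058, 0.092]
eef_rot: [-2.263, 1.564, -2.519]
wrist_force: [-0.1, 0.1, 0.0]
grip_width: 0.0001
t 7.3 pos [0.5173 0.4058 0.092 ] yang 75.4 tilt [-1.    -0.005 -0.004] w 0.0001 F [-0.1  0.1  0. ] q1,q6 [ 0.59 -0.72]
shift tool mm [21.9  2.4  2. ]
rx (rad) options [-0.006  3.136 -3.147]
shift after turn [21.9  2.4  2. ]
level rotvec tool [ 0.     -0.0045  0.0054]
[425.64227718 294.68808853   1.        ] [382.56910873 378.7523541 ] [0.97706024 0.59997848 0.96710212]
rail 0.85 5476 (289, 166, 76, 89) ctr [0.5142 0.4115] size [0.0471 0.0592] ang 76.8
```

View pics/s2.png

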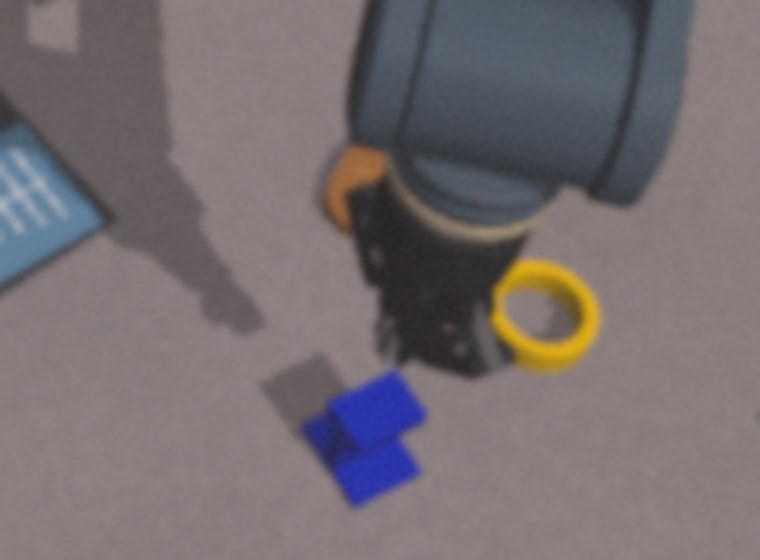

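View pics/w3.png

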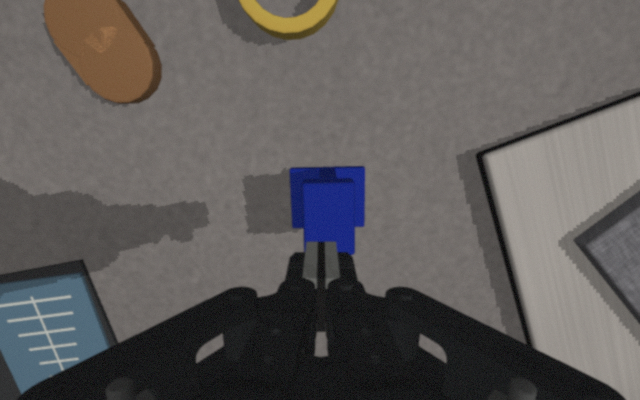

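```bash
python3 -m handwheel '[[[10,2,2],[0,-0.004,0.005],1],[[7,0,0],[0,0,0],1],[[0,0,0],[0,0,0],1]]'; for i in 1 ; do python3 -m handwheel '[[[4,0,0],[0,0,0],1],[[0,0,0],[0,0,0],1]]'; python3 -m handwheel '[[[4,0,0],[0,0,0],1],[[0,0,0],[0,0,0],1]]';  python3 -m handwheel '[[[3,0,0],[0,0,0],1],[[0,0,0],[0,0,0],1]]'; done
python3 - <<'E'
from h import *
plan([.5197,.4075,.07],75.7)
E
```

```text
t: 7.75
eef_pos: [0.5212, 0.4082, 0.0763]
eef_rot: [0.871, 1.566, 0.616]
wrist_force: [0.5, 0.2, -0.2]
grip_width: 0.0001
t: 7.95
eef_pos: [0.5212, 0.4082, 0.0718]
eef_rot: [0.881, 1.566, 0.625]
wrist_force: [0.3, -0.5, 0.5]
grip_width: -0.0002
t: 8.15
eef_pos: [0.5212, 0.4083, 0.0676]
eef_rot: [0.873, 1.566, 0.617]
wrist_force: [-1.2, -0.9, 0.2]
grip_width: 0.0002
t: 8.35
eef_pos: [0.5213, 0.4083, 0.0645]
eef_rot: [0.879, 1.566, 0.624]
wrist_force: [-0.3, -1.0, -0.7]
grip_width: 0.0001
t 8.35 pos [0.5213 0.4083 0.0645] yang 75.4 tilt [-1.     0.004  0.003] w 0.0001 F [-0.3 -1.  -0.7] q1,q6 [ 0.59 -0.72]
shift tool mm [-5.5 -1.2 -1.3]
rx (rad) options [-0.006  3.136 -3.147]
shift after turn [-5.5 -1.2 -1.3]
level rotvec tool [-0.      0.0031 -0.0037]
```

```bash
P='python3 -m handwheel'; python3 -m handwheel '[[[4,0,0],[0,0,0],1],[[0,0,0],[0,0,0],1]]' | grep -E "pos|force"; python3 -m handwheel '[[[4,0,0],[0,0,0],1],[[0,0,0],[0,0,0],1]]'| grep -E "pos|force"
python3 - <<'E'
from h import *
wrect("rail",.064,"w4")
im=optics.capture("scene"); cv2.imwrite("pics/s3.png",cv2.resize(im[200:340,330:520],None,fx=4,fy=4,interpolation=2))
E
```

```text
eef_pos: [0.5214, 0.4084, 0.0603]
wrist_force: [0.4, 0.6, 0.1]
eef_pos: [0.5214, 0.4084, 0.0559]
wrist_force: [0.4, 0.1, -0.2]
rail 0.84 6486 (278, 170, 89, 94) ctr [0.5097 0.4127] size [0.0457 0.0519] ang 75.4
```

View pics/s3.png

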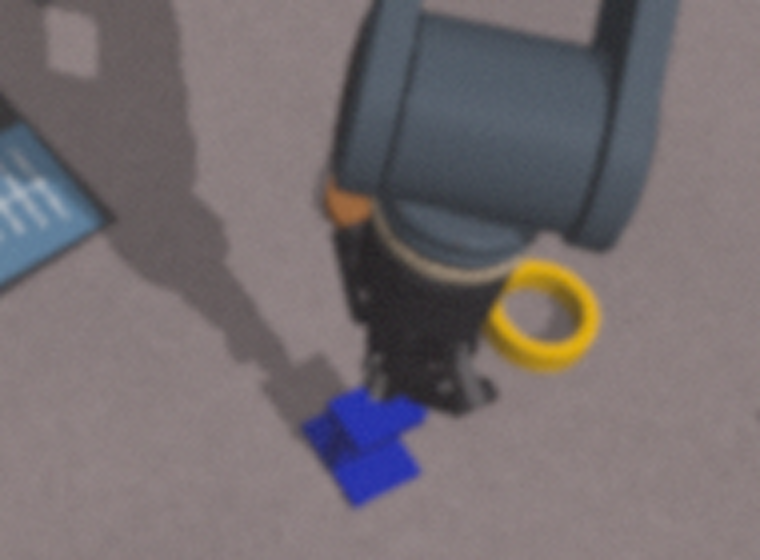

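View pics/w4.png

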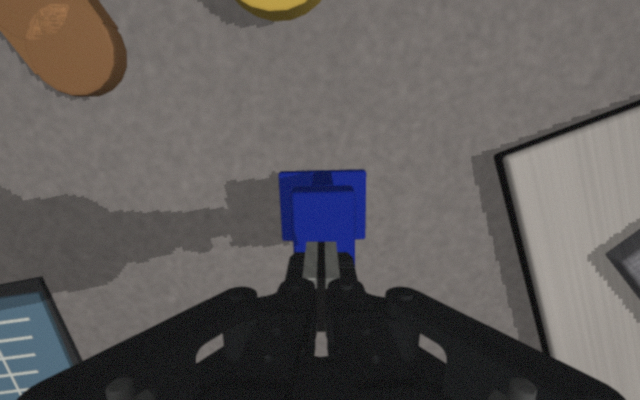

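```bash
 python3 -m handwheel '[[[6,0,0],[0,0,0],1],[[6,0,0],[0,0,0],1],[[0,0,0],[0,0,0],1]]' | grep -E "pos|force"; python3 -m handwheel '[[[3,0,0],[0,0,0],1],[[0,0,0],[0,0,0],1]]'| grep -E "pos|force"; python3 -m handwheel '[[[3,0,0],[0,0,0],1],[[0,0,0],[0,0,0],1]]'| grep -E "pos|force"
```

```text
eef_pos: [0.5219, 0.4087, 0.0438]
wrist_force: [0.1, -0.1, 0.4]
eef_pos: [0.5218, 0.4086, 0.0402]
wrist_force: [-0.8, 0.1, 1.4]
eef_pos: [0.5219, 0.4087, 0.037]
wrist_force: [0.0, -0.7, 0.3]
```

```bash
 python3 -m handwheel '[[[2,0,0],[0,0,0],1],[[0,0,0],[0,0,0],1]]'| grep -E "pos|force"
```

```text
eef_pos: [0.5219, 0.4087, 0.0349]
wrist_force: [-0.6, 0.1, -0.3]
```

```bash
 python3 -m handwheel '[[[2,0,0],[0,0,0],1],[[0,0,0],[0,0,0],1]]'| grep -E "pos|force"; python3 - <<'E'
from h import *
wrect("rail",.064,"w5")
im=optics.capture("scene"); cv2.imwrite("pics/s4.png",cv2.resize(im[250:340,370:490],None,fx=6,fy=6,interpolation=2))
E
```

```text
eef_pos: [0.522, 0.4088, 0.0328]
wrist_force: [-0.1, 1.5, -0.4]
rail 0.57 7071 (273, 175, 97, 104) ctr [0.5076 0.4134] size [0.0432 0.0505] ang 76.1
```

View pics/s4.png

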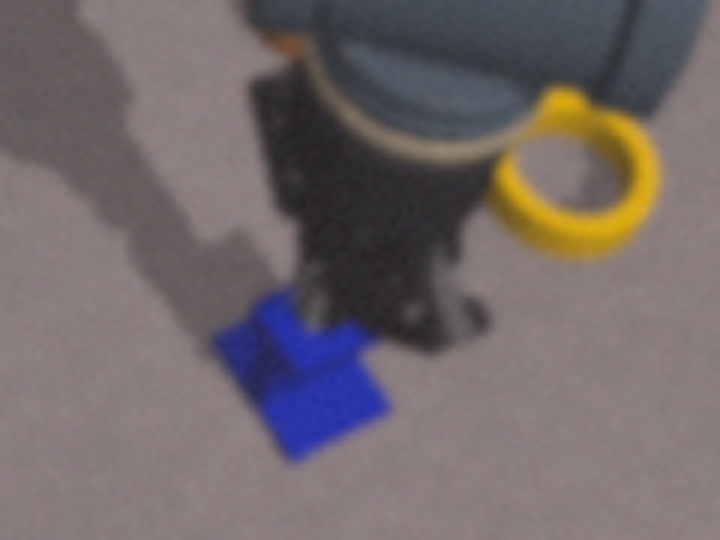

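View pics/w5.png

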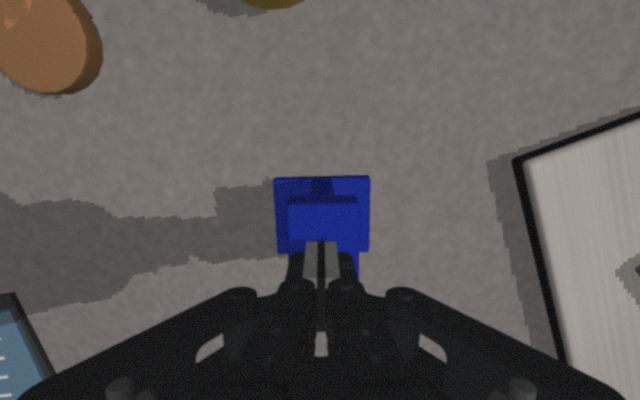

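```bash
 for i in 1; do python3 -m handwheel '[[[2,0,0],[0,0,0],1],[[0,0,0],[0,0,0],1]]'| grep -E "pos|force";  python3 -m handwheel '[[[2,0,0],[0,0,0],1],[[0,0,0],[0,0,0],1]]'| grep -E "pos|force"; done
```

```text
eef_pos: [0.5226, 0.4093, 0.0329]
wrist_force: [0.9, -1.0, 0.7]
eef_pos: [0.5232, 0.4097, 0.0329]
wrist_force: [-1.4, -0.2, -0.0]
```

```bash
 python3 -m handwheel '[[[2,0,0],[0,0,0],1],[[0,0,0],[0,0,0],1]]'| grep -E "pos|force"
```

```text
eef_pos: [0.5238, 0.41, 0.0328]
wrist_force: [-0.0, 0.5, -0.4]
```

```bash
 python3 -m handwheel '[[[2,0,0],[0,0,0],1],[[0,0,0],[0,0,0],1]]'| grep -E "pos|force"
```

```text
eef_pos: [0.5243, 0.4104, 0.0328]
wrist_force: [-0.4, -0.9, -0.3]
```

```bash
python3 - <<'E'
from h import *
s=bot.sense();print(s); plan([.5197,.4075,.07],75.7)
E
```

```text
{'t': 10.95, 'joint_positions': array([ 5.94248436e-01,  7.40926970e-01,  1.45436730e+00, -5.41092941e-05,
        9.33112521e-01, -7.21446602e-01]), 'joint_vel': array([-0.00010966, -0.00427167, -0.00335788, -0.00092176,  0.00433917,
        0.00162886]), 'effort': array([ 1.49433268e-02, -6.83889771e+01, -2.57554775e+01, -6.38266865e-03,
        1.41858878e-01,  6.68643679e-05]), 'eef_pos': array([0.52430404, 0.41039127, 0.03278131]), 'eef_rot': array([0.84602058, 1.55761039, 0.59095122]), 'wrist_force': array([-0.39679966, -0.88659196, -0.29867058]), 'torque': array([ 0.02115694,  0.02184099, -0.0312748 ]), 'grip_width': -7.440214117644156e-06}
t 10.95 pos [0.5243 0.4104 0.0328] yang 75.4 tilt [-1.     0.01   0.009] w -0.0 F [-0.4 -0.9 -0.3] q1,q6 [ 0.59 -0.72]
shift tool mm [-37.3  -3.6  -3.4]
rx (rad) options [-0.005  3.136 -3.147]
shift after turn [-37.3  -3.6  -3.4]
level rotvec tool [ 0.      0.0087 -0.0099]
```

```bash
 python3 -m handwheel '[[[-25,0,0],[0,0.008,-0.01],1],[[0,-40,0],[0,0,0],1],[[0,-40,0],[0,0,0],1],[[20,0,0],[0,0,0],1],[[0,0,0],[0,0,0],1]]'| grep -E "pos|force";python3 -m handwheel '[[[6,0,0],[0,0,0],1],[[4,0,0],[0,0,0],1],[[4,0,0],[0,0,0],1],[[0,0,0],[0,0,0],1]]'| grep -E "pos|force"
python3 - <<'E'
from h import *
plan([.5197,.4075,.07],75.7)
E
```

```text
eef_pos: [0.5029, 0.3305, 0.0365]
wrist_force: [0.0, 0.2, -0.4]
eef_pos: [0.5037, 0.332, 0.022]
wrist_force: [0.1, 1.4, -0.4]
t 11.85 pos [0.5037 0.332  0.022 ] yang 75.5 tilt [-1.     0.     0.001] w -0.0002 F [ 0.1  1.4 -0.4] q1,q6 [ 0.51 -0.81]
shift tool mm [-48.   77.1  -3.3]
rx (rad) options [-3.000e-03  3.138e+00 -3.145e+00]
shift after turn [-48.   77.1  -3. ]
level rotvec tool [ 0.      0.0015 -0.0004]
```

```bash
 python3 -m handwheel '[[[10,0,0],[0,0,0],1],[[6,0,0],[0,0,0],1],[[0,0,0],[0,0,0],1]]'| grep -E "pos|force";python3 -m handwheel '[[[4,0,0],[0,0,0],1],[[0,0,0],[0,0,0],1]]'| grep -E "pos|force";python3 -m handwheel '[[[4,0,0],[0,0,0],1],[[0,0,0],[0,0,0],1]]'| grep -E "pos|force"
python3 - <<'E'
from h import *
cv2.imwrite("pics/w6.png",optics.capture("wrist"))
im=optics.capture("scene"); cv2.imwrite("pics/s5.png",cv2.resize(im[210:330,350:490],None,fx=5,fy=5,interpolation=2))
E
```

```text
eef_pos: [0.5038, 0.3327, 0.0047]
wrist_force: [-0.4, -0.3, 0.3]
eef_pos: [0.5038, 0.3327, 0.0002]
wrist_force: [0.0, -0.4, 0.7]
eef_pos: [0.5039, 0.3327, -0.0039]
wrist_force: [0.1, -0.2, 0.3]
```

View pics/w6.png

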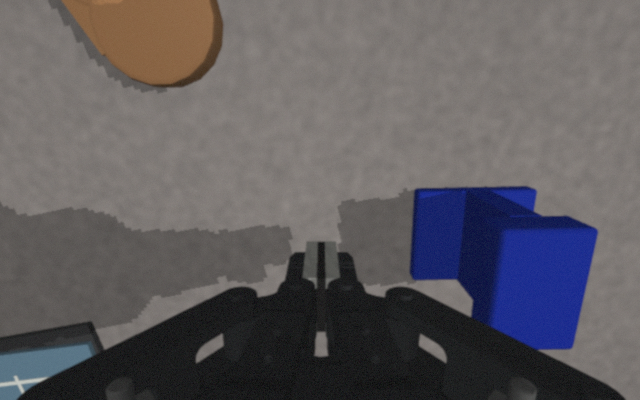

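View pics/s5.png

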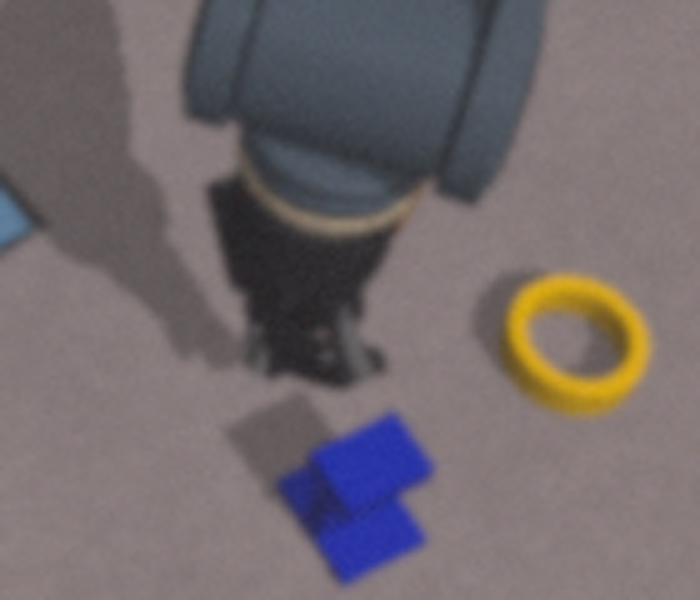

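```bash
 python3 -m handwheel '[[[8,0,0],[0,0,0],1],[[6,0,0],[0,0,0],1],[[0,0,0],[0,0,0],1]]'| grep -E "pos|force";python3 -m handwheel '[[[3,0,0],[0,0,0],1],[[0,0,0],[0,0,0],1]]'| grep -E "pos|force";python3 -m handwheel '[[[3,0,0],[0,0,0],1],[[0,0,0],[0,0,0],1]]'| grep -E "pos|force"
```

```text
eef_pos: [0.5044, 0.333, -0.0184]
wrist_force: [-0.5, -0.1, 0.7]
eef_pos: [0.5043, 0.3329, -0.022]
wrist_force: [0.2, 0.0, 0.3]
eef_pos: [0.5043, 0.3329, -0.0251]
wrist_force: [-0.2, -0.3, -0.1]
```

```bash
 python3 -m handwheel '[[[2,0,0],[0,0,0],1],[[0,0,0],[0,0,0],1]]'| grep -E "pos|force";python3 -m handwheel '[[[2,0,0],[0,0,0],1],[[0,0,0],[0,0,0],1]]'| grep -E "pos|force"; python3 -m handwheel '[[[2,0,0],[0,0,0],1],[[0,0,0],[0,0,0],1]]'| grep -E "pos|force"; python3 -m handwheel '[[[2,0,0],[0,0,0],1],[[0,0,0],[0,0,0],1]]'| grep -E "pos|force"
python3 - <<'E'
from h import *
plan([.5197,.4075,.07],75.7); print(bot.sense()["effort"],bot.sense()["torque"])
E
```

```text
eef_pos: [0.5045, 0.333, -0.0272]
wrist_force: [1.1, -0.7, -0.1]
eef_pos: [0.5045, 0.333, -0.0292]
wrist_force: [0.1, -0.2, -0.3]
eef_pos: [0.5047, 0.3331, -0.0313]
wrist_force: [-0.5, -0.1, 0.5]
eef_pos: [0.5051, 0.3334, -0.031]
wrist_force: [0.2, -0.2, 0.5]
t 14.15 pos [ 0.5051  0.3334 -0.031 ] yang 75.6 tilt [-1.     0.002  0.004] w -0.0001 F [ 0.2 -0.2  0.5] q1,q6 [ 0.51 -0.81]
shift tool mm [-100.8   75.7   -4. ]
rx (rad) options [-3.000e-03  3.139e+00 -3.144e+00]
shift after turn [-100.8   75.7   -3.8]
level rotvec tool [ 0.      0.0036 -0.0025]
[ 2.57006334e-02 -6.38968778e+01 -2.07738161e+01 -7.14846334e-03
  1.71410087e-01  8.39884024e-05] [ 0.00148789 -0.00825388 -0.02128765]
```

```bash
 python3 -m handwheel '[[[-50,0,0],[0,0.0036,-0.0025],0.3],[[-50,0,0],[0,0,0],0.3],[[0,40,-2],[0,0,0],0.3],[[0,36,-2],[0,0,0],0.3],[[0,0,0],[0,0,0],0.3],[[0,0,0],[0,0,0],0.3]]'| grep -E "pos|width"
python3 - <<'E'
from h import *
plan([.5197,.4075,.003],75.7); wrect("rail",.064,"w7")
E
```

```text
eef_pos: [0.5203, 0.4099, 0.0727]
grip_width: 0.0597
t 14.75 pos [0.5203 0.4099 0.0727] yang 75.5 tilt [-1.  0. -0.] w 0.0597 F [-0.9  0.  -0.9] q1,q6 [ 0.6  -0.72]
shift tool mm [69.7 -2.5  0. ]
rx (rad) options [-0.004  3.138 -3.145]
shift after turn [69.7 -2.5  0. ]
level rotvec tool [-0.     -0.0005 -0.0005]
rail 0.73 7006 (280, 167, 82, 101) ctr [0.5143 0.4123] size [0.046  0.0612] ang 76.9
```

View pics/w7.png

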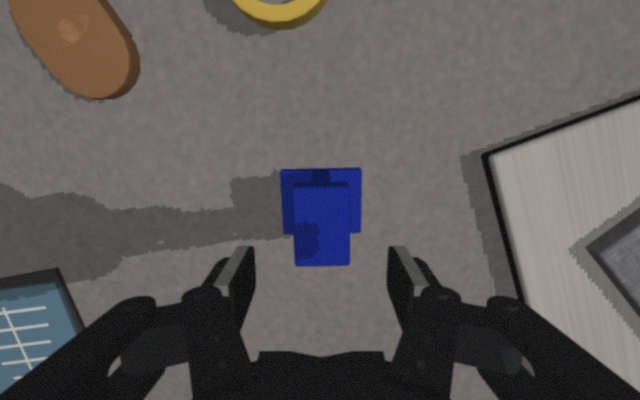

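```bash
python3 - <<'E'
from h import *
A=wray([(293,183),(350,182),(350,266),(295.5,266)],.064,bot.sense())[:,:2]; print(A.mean(0))
E
python3 -m handwheel '[[[25,-1,0],[0,0,0],0.3],[[20,0,0],[0,0,0],0.3],[[15,0,0],[0,0,0],0.3],[[8,0,0],[0,0,0],0.3],[[0,0,0],[0,0,0],0.3]]'| grep -E "pos|width"
python3 - <<'E'
from h import *
plan([.5197,.408,.003],75.7)
E
```

```text
[0.51846782 0.41118045]
eef_pos: [0.5199, 0.4045, 0.002]
grip_width: 0.0599
t 15.35 pos [0.5199 0.4045 0.002 ] yang 75.3 tilt [-1.    -0.001 -0.002] w 0.0599 F [0.3 0.3 0.1] q1,q6 [ 0.59 -0.72]
shift tool mm [-1.   3.3 -1.1]
rx (rad) options [-0.008  3.134 -3.149]
shift after turn [-1.   3.3 -1.1]
level rotvec tool [-0.     -0.0018  0.0013]
```

```bash
python3 -m handwheel '[[[0,4.5,-1],[0,0,0],0.3],[[0,0,0],[0,0,0],0.3],[[0,0,0],[0,0,0],0.5],[[0,0,0],[0,0,0],1],[[0,0,0],[0,0,0],1],[[0,0,0],[0,0,0],1],[[0,0,0],[0,0,0],1]]' 60 | grep -E "pos|width"
python3 -m handwheel '[[[-5,0,0],[0,0,0],1],[[-20,0,0],[0,0,0],1],[[-25,0,0],[0,0,0],1],[[0,0,0],[0,0,0],1],[[0,0,0],[0,0,0],1]]'
python3 - <<'E'
from h import *
plan([.578,-.0215,.06],86); wrect("rail",.064,"w8")
E
```

```text
eef_pos: [0.5213, 0.4101, 0.0044]
grip_width: 0.0332
t: 16.55
eef_pos: [0.5184, 0.4082, 0.0524]
eef_rot: [-2.353, 1.563, -2.611]
wrist_force: [-1.6, 0.5, -7.8]
grip_width: 0.0334
t 16.55 pos [0.5184 0.4082 0.0524] yang 75.3 tilt [-1.    -0.005 -0.005] w 0.0334 F [-1.6  0.5 -7.8] q1,q6 [ 0.6  -0.72]
shift tool mm [  -6.3 -400.4  167. ]
rx (rad) options [-0.188  2.954 -3.329]
shift after turn [  -6.3 -424.5   89.4]
level rotvec tool [-0.     -0.0053  0.0053]
rail 0.96 14534 (264, 187, 113, 155) ctr [0.5334 0.4044] size [0.058  0.0913] ang 75.5
```

View pics/w8.png

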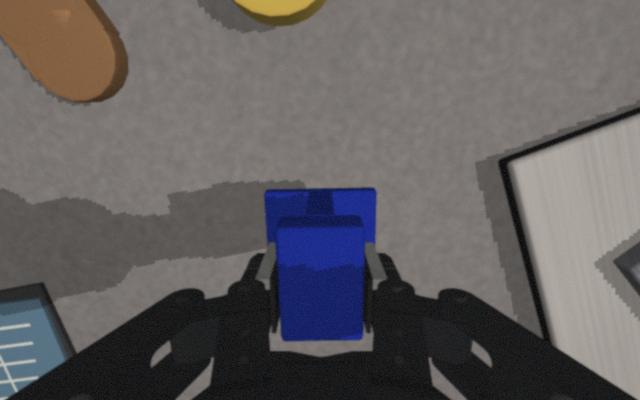

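```bash
python3 - <<'E'
from h import *
A=wray([(278,226),(365,226),(362,339),(283,339)],.112,bot.sense())[:,:2]; print(A.mean(0),[np.linalg.norm(A[i]-A[i-1]) for i in range(4)])
E
python3 -m handwheel '[[[-10,0,0],[-0.094,-0.005,0.005],1],[[0,0,0],[-0.094,0,0],1],[[0,-45,9],[0,0,0],1],[[0,-45,9],[0,0,0],1],[[0,-45,9],[0,0,0],1],[[0,-45,9],[0,0,0],1],[[0,-45,9],[0,0,0],1],[[0,-45,9],[0,0,0],1]]' | grep -E "pos|width"
python3 - <<'E'
from h import *
plan([.578,-.0215,.06],86.7)
E
```

```text
[0.51696081 0.41006648] [np.float64(0.04880080546996912), np.float64(0.03209348150924747), np.float64(0.048744214329497944), np.float64(0.032211339965781384)]
eef_pos: [0.5521, 0.1303, 0.0534]
grip_width: 0.0328
t 17.45 pos [0.5521 0.1303 0.0534] yang 87.0 tilt [-1.    -0.003 -0.01 ] w 0.0328 F [ 0.9 -0.3 -6.4] q1,q6 [ 0.15 -1.37]
shift tool mm [  -6.4 -150.2   33.8]
rx (rad) options [ 0.005  3.146 -3.137]
shift after turn [  -6.4 -150.1   34.5]
level rotvec tool [-0.     -0.0096  0.0033]
```

```bash
python3 -m handwheel '[[[-6,-45,10],[0,-0.01,0.003],1],[[0,-45,10],[0,0,0],1],[[0,-40,10],[0,0,0],1],[[0,-18,3],[0,0,0],1],[[0,0,0],[0,0,0],1],[[0,0,0],[0,0,0],1]]' | grep -E "pos|width"
python3 - <<'E'
from h import *
for nm in ("top0","scene0"):
    im=cv2.imread(f"pics/{nm}.png"); hsv=cv2.cvtColor(im,cv2.COLOR_BGR2HSV)
    m=((hsv[...,2]>(170 if nm=="top0" else 150))&(hsv[...,1]<60)).astype(np.uint8)
    n,l,st,ce=cv2.connectedComponentsWithStats(m)
    for i in range(1,n):
        if 400<st[i,4]<1500: print(nm,st[i],ray(nm[:-1],ce[i],.004))
plan([.580,-.0215,.06],86.7); cv2.imwrite("pics/w9.png",optics.capture("wrist"))
E
```

```text
eef_pos: [0.575, -0.0313, 0.0541]
grip_width: 0.0333
top0 [318 152  33  32 837] [ 0.57741622 -0.02078247  0.004     ]
scene0 [488   0  53  27 895] [-1.03831119 -0.36866113  0.004     ]
scene0 [283 207  29  23 504] [ 0.57671839 -0.02189363  0.004     ]
t 18.05 pos [ 0.575  -0.0313  0.0541] yang 86.6 tilt [-1.    -0.001 -0.006] w 0.0333 F [ 0.3  0.6 -5.6] q1,q6 [-0.13 -1.64]
shift tool mm [-5.9 10.1  4.4]
rx (rad) options [-2.000e-03  3.140e+00 -3.144e+00]
shift after turn [-5.9 10.1  4.4]
level rotvec tool [ 0.     -0.0062  0.001 ]
```

View pics/w9.png

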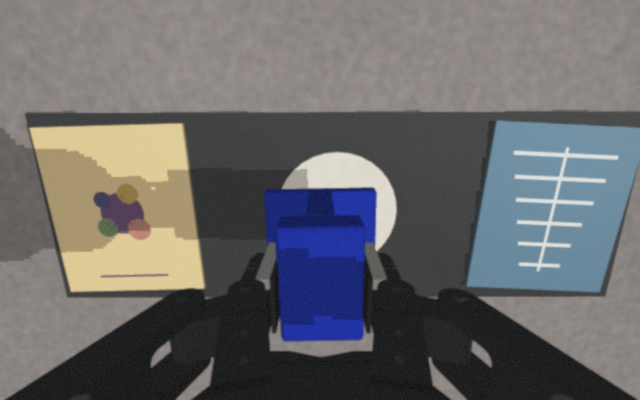

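```bash
python3 - <<'E'
from h import *
s=bot.sense()
for n,c in(("drawing",[(29,128),(183,123),(204,288),(69,294)]),("print",[(495,121),(640,128),(603,293),(467,286)])):
    A=wray(c,.007,s)[:,:2]; print(n,np.round(A,4).tolist(),A.mean(0),[round(float(np.linalg.norm(A[i]-A[i-1])),4) for i in range(4)])
E
python3 -m handwheel '[[[10,10,4.5],[0,-0.006,0.001],1],[[12,0,0],[0,0,0],1],[[12,0,0],[0,0,0],1],[[0,0,0],[0,0,0],1],[[0,0,0],[0,0,0],1]]' | grep -E "pos|width"
python3 - <<'E'
from h import *
plan([.5793,-.0215,.009],86.7);  cv2.imwrite("pics/w10.png",optics.capture("wrist"))
E
```

```text
drawing [[0.5076, -0.2181], [0.5103, -0.1168], [0.6304, -0.1212], [0.6295, -0.2234]] [ 0.56945873 -0.16988353] [0.1221, 0.1013, 0.1203, 0.1021]
print [[0.5209, 0.0864], [0.5309, 0.1816], [0.6521, 0.1774], [0.6402, 0.0751]] [0.58599965 0.13012361] [0.1199, 0.0957, 0.1212, 0.103]
eef_pos: [0.5789, -0.0167, 0.0155]
grip_width: 0.033
t 18.6 pos [ 0.5789 -0.0167  0.0155] yang 86.9 tilt [-1.     0.    -0.003] w 0.033 F [ 0.5 -0.2 -6.4] q1,q6 [-0.11 -1.63]
shift tool mm [ 6.5 -4.8  0.7]
rx (rad) options [ 3.000e-03  3.145e+00 -3.138e+00]
shift after turn [ 6.5 -4.8  0.7]
level rotvec tool [ 0.     -0.0031 -0.0005]
```

View pics/w10.png

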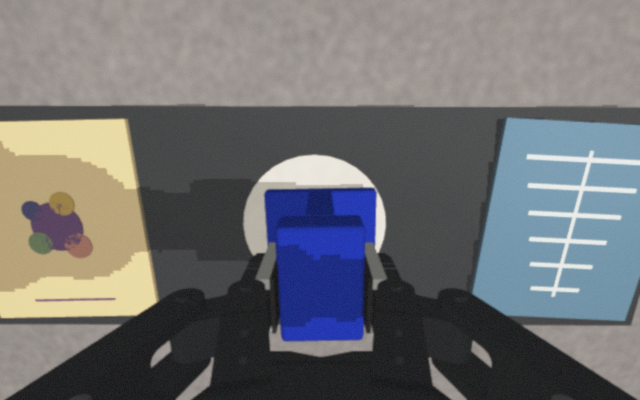

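```bash
python3 -m handwheel '[[[0,-4.8,0.7],[0,-0.003,0],1],[[0,0,0],[0,0,0],1],[[3.5,0,0],[0,0,0],1],[[3,0,0],[0,0,0],1],[[0,0,0],[0,0,0],1],[[0,0,0],[0,0,0],1]]' | grep -E "pos|width|force"
python3 - <<'E'
from h import *
plan([.5793,-.0215,.009],86.7)
E
```

```text
eef_pos: [0.5801, -0.0226, 0.0098]
wrist_force: [0.8, 0.1, -7.4]
grip_width: 0.033
t 19.25 pos [ 0.5801 -0.0226  0.0098] yang 86.8 tilt [-1.     0.     0.002] w 0.033 F [ 0.8  0.1 -7.4] q1,q6 [-0.12 -1.64]
shift tool mm [ 0.8  1.  -0.8]
rx (rad) options [ 3.000e-03  3.144e+00 -3.139e+00]
shift after turn [ 0.8  1.  -0.8]
level rotvec tool [ 0.      0.0023 -0.0003]
```

Still carried (−7 N); lower the last mm or so until the weight comes off.

```bash
python3 -m handwheel '[[[2,1,0],[0,0.002,0],1],[[0,0,0],[0,0,0],1],[[0,0,0],[0,0,0],1]]' | grep -E "pos|width|force"; python3 -m handwheel '[[[1,0,0],[0,0,0],1],[[0,0,0],[0,0,0],1],[[0,0,0],[0,0,0],1]]' | grep -E "pos|width|force"
```

```text
eef_pos: [0.5808, -0.0219, 0.0086]
wrist_force: [0.5, 0.2, -6.8]
grip_width: 0.0328
eef_pos: [0.5812, -0.0218, 0.0085]
wrist_force: [0.7, 0.2, -4.6]
grip_width: 0.0329
```

```bash
python3 -m handwheel '[[[0.5,0,0],[0,0,0],1],[[0,0,0],[0,0,0],0.45],[[0,0,0],[0,0,0],0.3],[[0,0,0],[0,0,0],0.3],[[-10,0,0],[0,0,0],0.3],[[-25,0,0],[0,0,0],0.3],[[-40,0,0],[0,0,0],0.3],[[-40,0,0],[0,0,0],0]]' | grep -E "pos|width|force"
python3 - <<'E'
from h import *
cv2.imwrite("pics/w11.png",optics.capture("wrist"))
for c in("top","scene"): 
    im=optics.capture(c); cv2.imwrite(f"pics/{c}11.png",im)
    print([(np.round(d["location"],4),d["conf"]) for d in nets.mark_of("rail",c)[:2]])
plan([.369,.2826,.12],104.7)
E
```

```text
eef_pos: [0.5794, -0.0214, 0.1247]
wrist_force: [0.4, -1.0, 1.2]
grip_width: 0.0723
[]
[(array([ 0.581 , -0.019 ,  0.0045]), 0.88)]
t 20.9 pos [ 0.5795 -0.0214  0.123 ] yang 86.9 tilt [-1.     0.    -0.002] w 0.0851 F [-0.3 -0.1 -0.1] q1,q6 [-0.12 -1.63]
shift tool mm [   3.6  292.  -226.8]
rx (rad) options [-0.311  2.83  -3.453]
shift after turn [   3.6  347.5 -126.4]
level rotvec tool [ 0.     -0.0024 -0.0002]
```

View pics/w11.png

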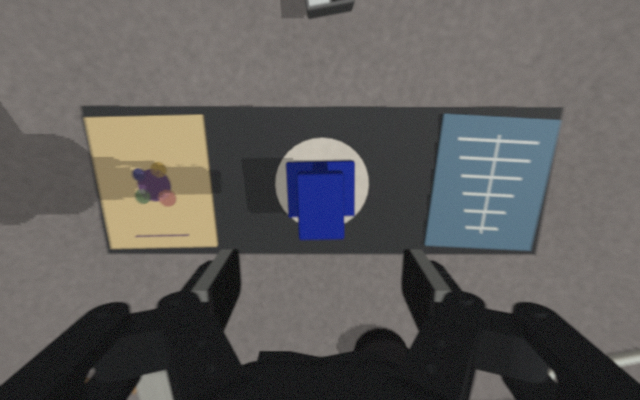

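View pics/scene11.png

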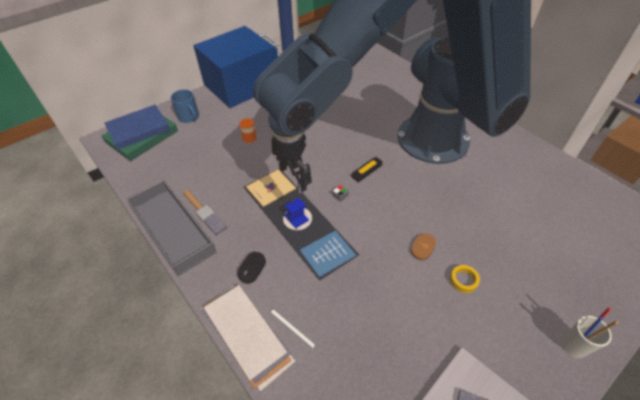

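```bash
python3 - <<'E'
from h import *
s=bot.sense()
im=cv2.imread("pics/w11.png"); cv2.imwrite("pics/w11z.png",cv2.resize(im[125:250,260:385],None,fx=5,fy=5,interpolation=2))
E
```

```text
(no output)
```

View pics/w11z.png

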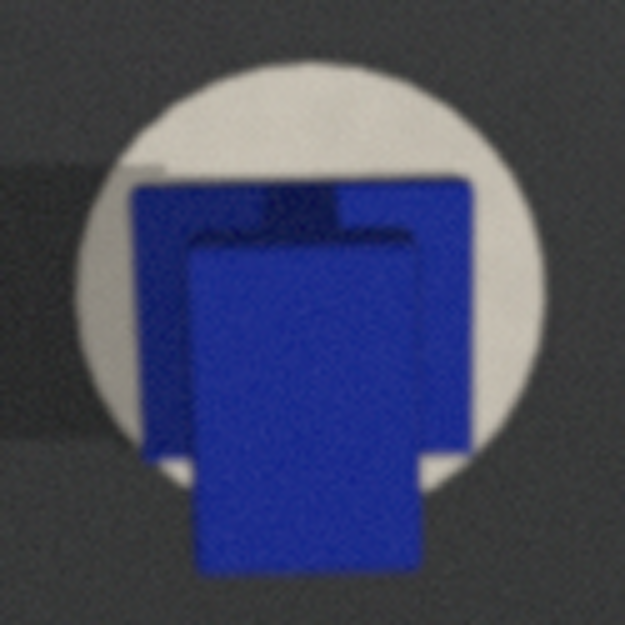

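```bash
python3 - <<'E'
from h import *
from scipy.optimize import least_squares
s=bot.sense(); f=lambda L:np.array([(260+(x-2)/5,125+(y-2)/5) for x,y in L])
C=wray(f([(310,60),(75,300),(545,295),(200,88),(430,92),(125,170),(505,180),(420,492),(192,490),(535,370)]),.004,s)[:,:2]
r=least_squares(lambda p:np.hypot(*(C-p[:2]).T)-p[2],[.578,-.02,.042]); print("spot",r.x)
for L,z in(([(133,187),(470,180),(472,452),(145,460)],.013),([(190,247),(412,242),(420,572),(200,575)],.068)):
    A=wray(f(L),z,s)[:,:2]; print(A.mean(0),[round(float(np.linalg.norm(A[i]-A[i-1])),4) for i in range(4)])
E
```

```text
spot [ 0.57760729 -0.01961945  0.04231532]
[ 0.57946387 -0.02086373] [0.0495, 0.0581, 0.0493, 0.059]
[ 0.57982939 -0.02083604] [0.0495, 0.0312, 0.0497, 0.0327]
```

```bash
python3 -m handwheel '[[[0,0,0],[-0.105,0,0],0],[[0,0,0],[-0.105,0,0],0],[[0,0,0],[-0.1,0,0],0],[[0,43,-16],[0,0,0],0],[[0,43,-16],[0,0,0],0],[[0,43,-16],[0,0,0],0],[[0,43,-16],[0,0,0],0],[[0,43,-16],[0,0,0],0]]' | grep -E "pos|width|force"
python3 - <<'E'
from h import *
plan([.369,.2826,.12],104.7)
E
```

```text
eef_pos: [0.4379, 0.1666, 0.1147]
wrist_force: [0.4, 1.0, -0.0]
grip_width: 0.0852
t 21.7 pos [0.4379 0.1666 0.1147] yang 105.0 tilt [-1.     0.004 -0.018] w 0.0852 F [ 0.4  1.  -0. ] q1,q6 [ 0.26 -1.57]
shift tool mm [ -4.1 129.9 -36.7]
rx (rad) options [ 0.005  3.146 -3.137]
shift after turn [ -4.1 129.7 -37.3]
level rotvec tool [ 0.     -0.0178 -0.0045]
```

```bash
python3 -m handwheel '[[[-4,43,-12],[0,-0.018,-0.004],0],[[0,43,-12],[0,0,0],0],[[0,40,-12],[0,0,0],0],[[0,0,0],[0,0,0],0],[[0,0,0],[0,0,0],0]]' | grep -E "pos|width|force"
python3 - <<'E'
from h import *
wrect("rest",.016,"w12")
plan([.369,.2826,-.034],104.7)
E
```

```text
eef_pos: [0.3609, 0.2846, 0.1146]
wrist_force: [1.1, -0.6, 0.4]
grip_width: 0.0854
rest 0.81 5320 (287, 150, 64, 98) ctr [0.3677 0.285 ] size [0.0859 0.0539] ang 16.7
t 22.3 pos [0.3616 0.2839 0.1148] yang 105.2 tilt [-1.    -0.001 -0.009] w 0.0853 F [ 0.2 -0.8 -0.1] q1,q6 [ 0.56 -1.27]
shift tool mm [148.7  -3.    8.1]
rx (rad) options [ 0.008  3.15  -3.133]
shift after turn [148.7  -2.9   8.1]
level rotvec tool [ 0.     -0.009   0.0012]
```

View pics/w12.png

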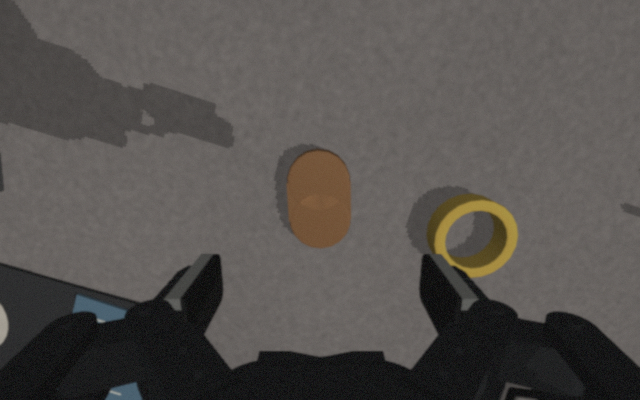

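```bash
python3 -m handwheel '[[[0,-1,7],[-0.02,-0.009,0],0.2],[[40,0,0],[0,0,0],0.2],[[40,0,0],[0,0,0],0.2],[[30,0,0],[0,0,0],0.2],[[15,0,0],[0,0,0],0.2],[[0,0,0],[0,0,0],0.2],[[0,0,0],[0,0,0],0.2]]' | grep -E "pos|width|force"
python3 - <<'E'
from h import *
wrect("rest",.016,"w13")
plan([.368,.2842,-.031],106.5)
E
```

```text
eef_pos: [0.3775, 0.28, -0.0142]
wrist_force: [0.2, -0.1, 0.4]
grip_width: 0.0681
rest 0.89 17160 (277, 147, 119, 176) ctr [0.3673 0.2848] size [0.0879 0.0543] ang 16.7
t 23.1 pos [ 0.3776  0.2804 -0.0137] yang 106.1 tilt [-1.    -0.     0.008] w 0.0684 F [ 0.4 -0.4  0.1] q1,q6 [ 0.54 -1.31]
shift tool mm [17.3  6.3 -8.3]
rx (rad) options [-0.008  3.134 -3.149]
shift after turn [17.3  6.4 -8.2]
level rotvec tool [-0.      0.0079  0.0002]
```

View pics/w13.png

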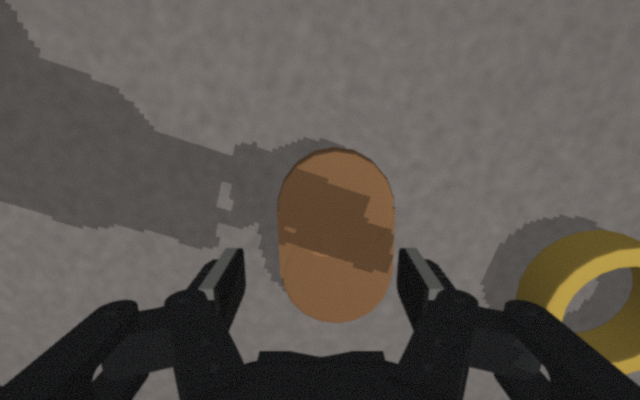

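```bash
python3 -m handwheel '[[[0,6.5,-8.5],[-0.008,0.008,0],0.2],[[0,0,0],[0,0,0],0.2],[[0,0,0],[0,0,0],0.2]]' | grep -E "pos|width|force"
python3 - <<'E'
from h import *
plan([.3675,.2846,-.031],106.7)
E
```

```text
eef_pos: [0.368, 0.2853, -0.0115]
wrist_force: [0.1, 0.3, -0.7]
grip_width: 0.0681
t 23.4 pos [ 0.368   0.2853 -0.0115] yang 106.6 tilt [-1.     0.001  0.003] w 0.0681 F [ 0.1  0.3 -0.7] q1,q6 [ 0.56 -1.3 ]
shift tool mm [19.5 -0.5 -0.8]
rx (rad) options [-2.000e-03  3.139e+00 -3.144e+00]
shift after turn [19.5 -0.5 -0.8]
level rotvec tool [ 0.      0.0031 -0.0009]
```

```bash
python3 -m handwheel '[[[10,-0.5,-1],[0,0.003,0],0.2],[[9,0,0],[0,0,0],0.2],[[0,0,0],[0,0,0],0.2]]' | grep -E "pos|width|force"
python3 -m handwheel '[[[0,0,0],[0,0,0],0.35],[[0,0,0],[0,0,0],0.5],[[0,0,0],[0,0,0],0.5],[[0,0,0],[0,0,0],0.5]]' 30| grep -E "pos|width|force"
```

```text
eef_pos: [0.3674, 0.2849, -0.0316]
wrist_force: [-0.7, 0.3, 0.2]
grip_width: 0.0685
eef_pos: [0.3672, 0.2847, -0.0319]
wrist_force: [0.4, -0.8, 0.2]
grip_width: 0.053
```

```bash
python3 -m handwheel '[[[-10,0,0],[0,0,0],0.55],[[-40,0,0],[0,0,0],0.55],[[-45,0,0],[0,0,0],0.55],[[-20,0,0],[0.11,0,0],0.55],[[0,0,0],[0.115,0,0],0.55],[[0,0,0],[0.115,0,0],0.55],[[0,0,0],[0,0,0],0.55]]' | grep -E "pos|width|force"
python3 - <<'E'
from h import *
wrect("rest",.12,"w14")
plan([.5797,-.0208,.08],87)
E
```

```text
eef_pos: [0.3673, 0.2845, 0.0921]
wrist_force: [0.1, -0.0, -0.3]
grip_width: 0.0533
rest 0.87 20191 (256, 172, 130, 185) ctr [0.3758 0.2845] size [0.0619 0.0988] ang 86.9
t 24.9 pos [0.3672 0.2844 0.0916] yang 86.7 tilt [-1.     0.002  0.001] w 0.0533 F [-0.  -0.9 -1.1] q1,q6 [ 0.56 -0.96]
shift tool mm [  11.3 -292.6  229.6]
rx (rad) options [-0.005  3.137 -3.146]
shift after turn [  11.3 -293.7  228.2]
level rotvec tool [-0.      0.001  -0.0017]
```

View pics/w14.png

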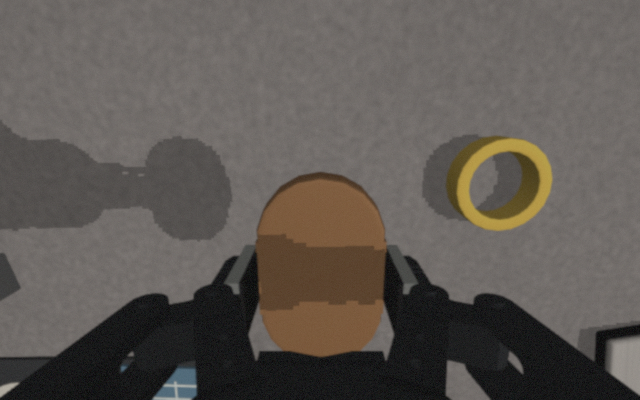

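```bash
python3 -m handwheel '[[[0,-36,28],[0,0,0],0.55],[[0,-36,28],[0,0,0],0.55],[[0,-36,28],[0,0,0],0.55],[[0,-36,28],[0,0,0],0.55],[[0,-36,28],[0,0,0],0.55],[[0,-36,28],[0,0,0],0.55],[[0,-36,28],[0,0,0],0.55],[[0,0,0],[0,0,0],0.55]]' | grep -E "pos|width|force"
python3 - <<'E'
from h import *
plan([.5797,-.0208,.075],87)
E
```

```text
eef_pos: [0.5569, 0.0139, 0.0904]
wrist_force: [-0.6, 0.7, -1.2]
grip_width: 0.0531
t 25.7 pos [0.5569 0.0139 0.0904] yang 88.6 tilt [-1.     0.001 -0.001] w 0.0531 F [-0.6  0.7 -1.2] q1,q6 [-0.06 -1.61]
shift tool mm [ 15.3 -34.2  23.6]
rx (rad) options [ 0.028  3.169 -3.114]
shift after turn [ 15.3 -33.5  24.6]
level rotvec tool [ 0.     -0.001  -0.0013]
```

```bash
python3 -m handwheel '[[[0,-17,12],[0.028,0,0],0.55],[[0,-17,12],[0,0,0],0.55],[[10,0,0],[0,0,0],0.55],[[0,0,0],[0,0,0],0.55],[[0,0,0],[0,0,0],0.55]]' | grep -E "pos|width|force"
python3 - <<'E'
from h import *
plan([.5797,-.0208,.038],87); wrect("rest",.12,"w15"); 
E
```

```text
eef_pos: [0.5776, -0.0211, 0.0776]
wrist_force: [-0.4, -0.1, -0.1]
grip_width: 0.0531
t 26.2 pos [ 0.5776 -0.0211  0.0776] yang 87.5 tilt [-1.     0.002 -0.007] w 0.0531 F [-0.4 -0.1 -0.1] q1,q6 [-0.12 -1.65]
shift tool mm [39.6  0.3  2.4]
rx (rad) options [ 0.008  3.15  -3.133]
shift after turn [39.6  0.3  2.4]
level rotvec tool [ 0.     -0.0069 -0.0023]
rest 0.84 20182 (255, 172, 131, 185) ctr [ 0.5787 -0.0209] size [0.0562 0.0887] ang 87.9
```

View pics/w15.png

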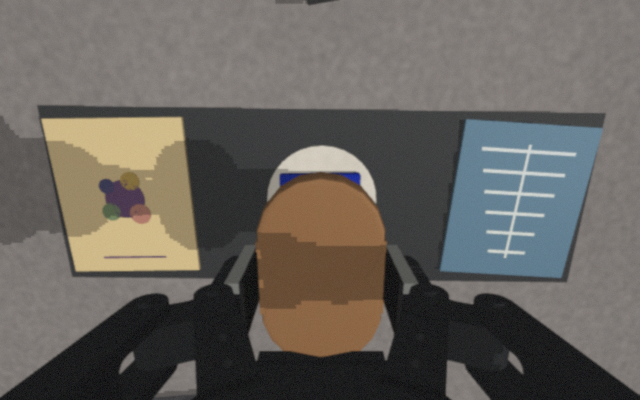

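```bash
python3 -m handwheel '[[[12,0,2.4],[0,-0.007,-0.002],0.55],[[12,0,0],[0,0,0],0.55],[[9,0,0],[0,0,0],0.55],[[0,0,0],[0,0,0],0.55],[[0,0,0],[0,0,0],0.55]]' | grep -E "pos|width|force"
python3 - <<'E'
from h import *
plan([.5797,-.0208,.0365],87); wrect("rest",.08,"w16"); 
E
```

```text
eef_pos: [0.5795, -0.019, 0.044]
wrist_force: [1.4, 0.6, -0.8]
grip_width: 0.053
t 26.8 pos [ 0.5795 -0.019   0.044 ] yang 87.7 tilt [-1.  0.  0.] w 0.053 F [ 1.4  0.6 -0.8] q1,q6 [-0.11 -1.64]
shift tool mm [ 7.5 -1.8  0.3]
rx (rad) options [ 0.012  3.153 -3.13 ]
shift after turn [ 7.5 -1.8  0.3]
level rotvec tool [-0.      0.0005 -0.0004]
rest 0.78 20195 (255, 172, 130, 184) ctr [ 0.5833 -0.0191] size [0.0589 0.0927] ang 88.6
```

```bash
python3 -m handwheel '[[[3,-1.8,0],[0,0,0],0.55],[[3,0,0],[0,0,0],0.55],[[0,0,0],[0,0,0],0.55],[[0,0,0],[0,0,0],0.55]]' | grep -E "pos|width|force"; python3 -m handwheel '[[[1.5,0,0],[0,0,0],0.55],[[0,0,0],[0,0,0],0.55],[[0,0,0],[0,0,0],0.55]]' | grep -E "pos|width|force"
```

```text
eef_pos: [0.58, -0.0213, 0.0386]
wrist_force: [-0.1, -1.1, -0.2]
grip_width: 0.0532
eef_pos: [0.5801, -0.0214, 0.0371]
wrist_force: [0.3, -0.7, -0.4]
grip_width: 0.0532
```

```bash
python3 -m handwheel '[[[1,0,0],[0,0,0],0.55],[[0,0,0],[0,0,0],0.55],[[0,0,0],[0,0,0],0.25],[[0,0,0],[0,0,0],0.2],[[0,0,0],[0,0,0],0.15],[[0,0,0],[0,0,0],0.15],[[-10,0,0],[0,0,0],0.15],[[-30,0,0],[0,0,0],0.1]]' | grep -E "pos|width|force"; 
python3 -m handwheel '[[[-40,0,0],[0,0,0],0],[[-20,0,0],[0,0,0],0],[[0,0,0],[0,0,0],0]]' | grep -E "pos|width|force"; python3 - <<'E'
from h import *
wrect("rest",.084,"w17"); 
im=optics.capture("scene"); cv2.imwrite("pics/s17.png",cv2.resize(im[150:290,220:400],None,fx=4,fy=4,interpolation=2))
plan([.3773,-.2695,.12],0)
E
```

```text
eef_pos: [0.578, -0.0211, 0.0745]
wrist_force: [0.1, 0.5, -0.2]
grip_width: 0.0767
eef_pos: [0.5797, -0.0213, 0.1419]
wrist_force: [-0.2, 0.4, 0.4]
grip_width: 0.0854
rest 0.64 7412 (283, 146, 76, 116) ctr [ 0.5806 -0.021 ] size [0.0551 0.0878] ang 89.4
t 28.85 pos [ 0.5779 -0.0211  0.138 ] yang 87.7 tilt [-1.     0.001 -0.003] w 0.0852 F [ 0.7 -0.  -0.4] q1,q6 [-0.12 -1.65]
shift tool mm [  18.4 -256.4 -190.2]
rx (rad) options [ 1.53   4.671 -1.612]
shift after turn [  18.4 -200.6  248.4]
level rotvec tool [ 0.     -0.0032 -0.0006]
```

View pics/w17.png

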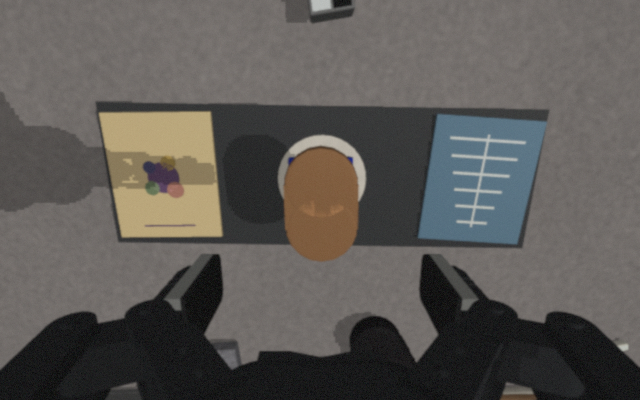

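View pics/s17.png

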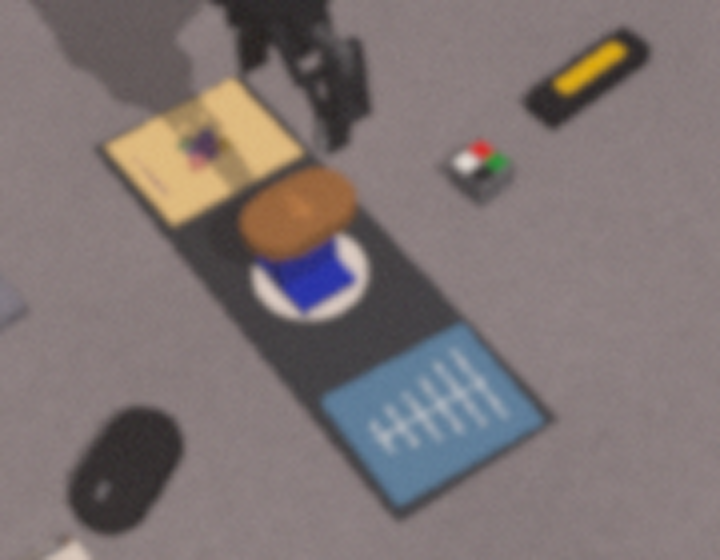

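```bash
python3 -m handwheel '[[[2,-36,-27],[0,0,0],0],[[2,-36,-27],[0,0,0],0],[[2,-36,-27],[0,0,0],0],[[2,-36,-27],[0,0,0],0],[[2,-36,-27],[0,0,0],0],[[2,-36,-27],[0,0,0],0],[[2,-30,-22],[0,0,0],0],[[0,0,0],[0,0,0],0]]' | grep -E "pos|width|force"
python3 - <<'E'
from h import *
im,s=wrect("magnifier",.038,"w18"); plan([.3773,-.2695,.12],87)
E
```

```text
eef_pos: [0.3719, -0.2638, 0.1136]
wrist_force: [0.4, -0.7, 0.1]
grip_width: 0.085
magnifier 0.8 2678 (282, 172, 56, 62) ctr [ 0.3741 -0.2706] size [0.0433 0.0487] ang 68.5
t 29.75 pos [ 0.3738 -0.2618  0.1139] yang 88.0 tilt [-1.     0.009 -0.017] w 0.0854 F [ 0.4 -0.2  1. ] q1,q6 [-0.71 -2.24]
shift tool mm [-6.2 -7.5  3.6]
rx (rad) options [ 0.017  3.158 -3.125]
shift after turn [-6.2 -7.4  3.8]
level rotvec tool [-0.     -0.0173 -0.0086]
```

View pics/w18.png

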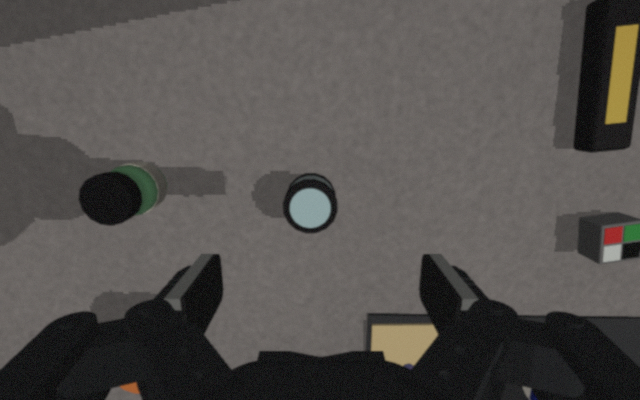

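```bash
python3 -m handwheel '[[[0,-8,2],[0.015,-0.017,-0.008],0.15],[[30,0,0],[0,0,0],0.15],[[20,0,0],[0,0,0],0.15],[[0,0,0],[0,0,0],0.15],[[0,0,0],[0,0,0],0.15]]' | grep -E "pos|width|force"
python3 - <<'E'
from h import *
im,s=wrect("magnifier",.038,"w19"); plan([.3773,-.2695,.12],87)
E
```

```text
eef_pos: [0.3792, -0.2681, 0.0619]
wrist_force: [-0.6, 1.1, 0.5]
grip_width: 0.0731
magnifier 0.78 4076 (280, 173, 69, 77) ctr [ 0.3738 -0.2722] size [0.0487 0.0434] ang 19.4
t 30.35 pos [ 0.3792 -0.2684  0.0623] yang 87.3 tilt [-1.    -0.002  0.004] w 0.0722 F [0.3 0.1 0.2] q1,q6 [-0.72 -2.24]
shift tool mm [-57.7  -1.3  -1.6]
rx (rad) options [ 0.005  3.146 -3.137]
shift after turn [-57.7  -1.3  -1.6]
level rotvec tool [0.     0.0041 0.0016]
```

View pics/w19.png

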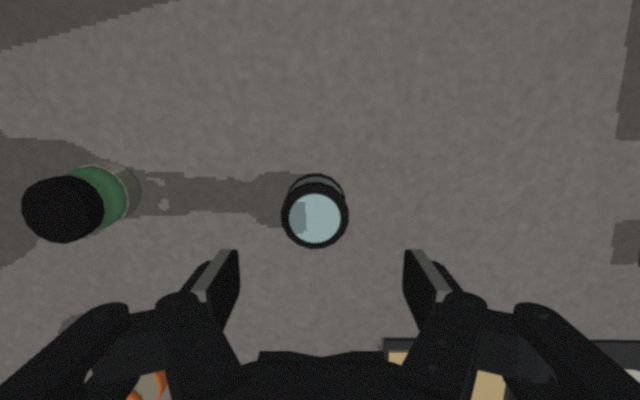

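```bash
python3 - <<'E'
from h import *
s=bot.sense(); p=wray([(315,215),(281,215),(349,215),(315,182.5),(315,248)],.038,s); print(np.round(p,4)); plan([p[0][0],p[0][1],-.02],87)
E
```

```text
[[ 0.3756 -0.2713  0.038 ]
 [ 0.3745 -0.2928  0.038 ]
 [ 0.3766 -0.2499  0.038 ]
 [ 0.3546 -0.2703  0.038 ]
 [ 0.3981 -0.2725  0.038 ]]
t 30.35 pos [ 0.3792 -0.2684  0.0623] yang 87.3 tilt [-1.    -0.002  0.004] w 0.0722 F [0.3 0.1 0.2] q1,q6 [-0.72 -2.24]
shift tool mm [82.3 -3.  -3.9]
rx (rad) options [ 0.005  3.146 -3.137]
shift after turn [82.3 -3.  -3.9]
level rotvec tool [0.     0.0041 0.0016]
```

```bash
python3 -m handwheel '[[[10,-3,-3],[0.005,0.004,0],0.15],[[30,0,0],[0,0,0],0.15],[[25,0,0],[0,0,0],0.15],[[15,0,0],[0,0,0],0.15],[[0,0,0],[0,0,0],0.15],[[0,0,0],[0,0,0],0.15]]' | grep -E "pos|width|force"
python3 - <<'E'
from h import *
plan([.376,-.2713,-.028],87)
E
```

```text
eef_pos: [0.3781, -0.2741, -0.0183]
wrist_force: [-0.2, -0.5, 0.7]
grip_width: 0.0729
t 30.95 pos [ 0.3781 -0.2741 -0.0183] yang 86.9 tilt [-1.    -0.007  0.006] w 0.0729 F [-0.2 -0.5  0.7] q1,q6 [-0.73 -2.24]
shift tool mm [ 9.7  2.8 -2.3]
rx (rad) options [-1.000e-03  3.140e+00 -3.143e+00]
shift after turn [ 9.7  2.8 -2.3]
level rotvec tool [-0.      0.0058  0.0068]
```

```bash
python3 -m handwheel '[[[9,2.5,-2],[0,0.006,0.007],0.15],[[0,0,0],[0,0,0],0.3],[[0,0,0],[0,0,0],0.45],[[0,0,0],[0,0,0],0.6],[[0,0,0],[0,0,0],0.65],[[0,0,0],[0,0,0],0.65]]' 30 | grep -E "pos|width|force"
python3 -m handwheel '[[[-10,0,0],[0,0,0],0.65],[[-40,0,0],[0,0,0],0.65],[[-40,0,0],[0,0,0],0.65],[[0,0,0],[0,0,0],0.65]]' | grep -E "pos|width|force"
python3 - <<'E'
from h import *
wrect("magnifier",.1,"w20"); plan([.5695,-.171,.06],87)
E
```

```text
eef_pos: [0.3773, -0.2725, -0.0254]
wrist_force: [-0.4, 0.7, -1.5]
grip_width: 0.0428
eef_pos: [0.3767, -0.272, 0.0688]
wrist_force: [0.6, -0.3, -0.9]
grip_width: 0.0428
magnifier 0.57 11576 (264, 214, 114, 131) ctr [ 0.3903 -0.2703] size [0.0555 0.0692] ang 67.9
t 32.05 pos [ 0.3751 -0.2707  0.0652] yang 86.9 tilt [-1.     0.002 -0.003] w 0.0432 F [ 0.4  0.5 -0.7] q1,q6 [-0.73 -2.24]
shift tool mm [  5.  110.  188.8]
rx (rad) options [-1.000e-03  3.140e+00 -3.143e+00]
shift after turn [  5.  109.7 188.9]
level rotvec tool [ 0.     -0.0028 -0.0023]
```

View pics/w20.png

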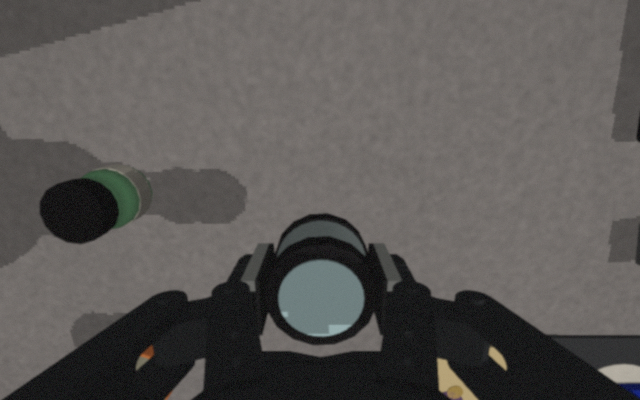

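```bash
python3 - <<'E'
from h import *
s=bot.sense(); M=R.from_euler("xyz",s["eef_rot"]).as_matrix(); p=wray([(321,291),(321,240),(321,343)],.038+s["eef_pos"][2]+.0262,s); print((M.T@(p-s["eef_pos"]).T).T)
E
python3 -m handwheel '[[[0,27,46],[0,0,0],0.65],[[0,27,46],[0,0,0],0.65],[[0,27,46],[0,0,0],0.65],[[0,27,46],[0,0,0],0.65],[[0,0,0],[0,0,0],0.65],[[0,0,0],[0,0,0],0.65]]' | grep -E "pos|width|force"
python3 - <<'E'
from h import *
wrect("drawing",.007,"w21"); plan([.5695,-.171,.06],87)
E
```

```text
[[-0.06419214  0.00058677 -0.00248975]
 [-0.06413508  0.00056701 -0.02299292]
 [-0.06425599  0.00060888  0.0204531 ]]
eef_pos: [0.5562, -0.1734, 0.0569]
wrist_force: [-0.4, 0.2, -1.3]
grip_width: 0.043
drawing 0.8 12917 (249, 139, 151, 115) ctr [ 0.549  -0.1693] size [0.1012 0.0828] ang 87.5
t 32.75 pos [ 0.5557 -0.1742  0.0575] yang 86.6 tilt [-1.     0.006 -0.013] w 0.0427 F [-0.4  0.3 -0.8] q1,q6 [-0.38 -1.9 ]
shift tool mm [-2.6  4.  13.6]
rx (rad) options [-0.007  3.135 -3.148]
shift after turn [-2.6  3.9 13.6]
level rotvec tool [ 0.     -0.0126 -0.0064]
```

View pics/w21.png

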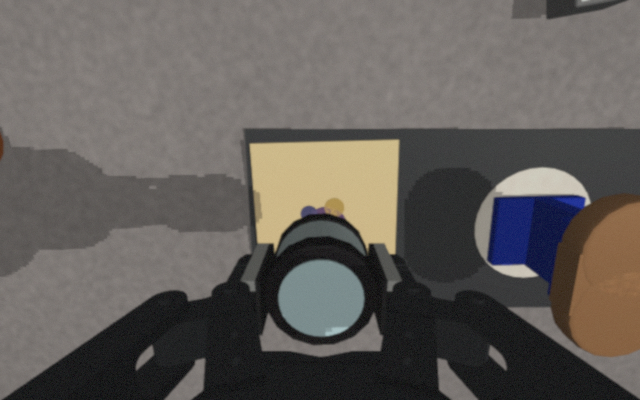

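```bash
python3 -m handwheel '[[[0,4,15],[0,-0.012,-0.006],0.65],[[20,0,0],[0,0,0],0.65],[[20,0,0],[0,0,0],0.65],[[18,0,0],[0,0,0],0.65],[[0,0,0],[0,0,0],0.65],[[0,0,0],[0,0,0],0.65]]' | grep -E "pos|width|force"
python3 - <<'E'
from h import *
cv2.imwrite("pics/w22.png",optics.capture("wrist")); plan([.5715,-.171,-.0185],87)
E
```

```text
eef_pos: [0.5723, -0.1744, -0.0016]
wrist_force: [0.2, -0.8, 0.1]
grip_width: 0.043
t 33.4 pos [ 0.5721 -0.1743 -0.0016] yang 86.2 tilt [-1.    -0.002  0.004] w 0.0428 F [-0.1  0.5 -0.7] q1,q6 [-0.37 -1.88]
shift tool mm [16.9  3.3 -0.9]
rx (rad) options [-0.014  3.128 -3.155]
shift after turn [16.9  3.3 -0.8]
level rotvec tool [-0.      0.0038  0.0015]
```

View pics/w22.png

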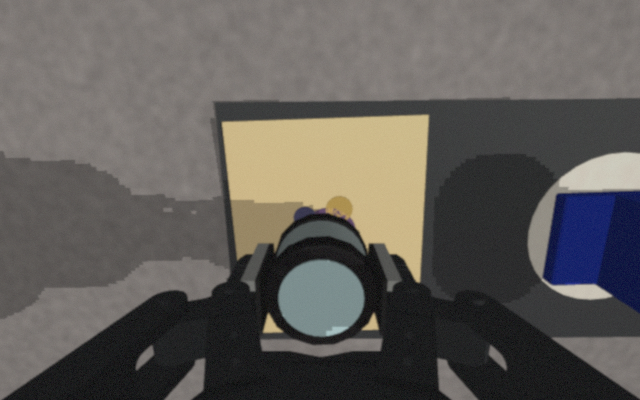

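```bash
python3 -m handwheel '[[[6,3.5,-0.5],[0,0.004,0],0.65],[[5,0,0],[0,0,0],0.65],[[0,0,0],[0,0,0],0.65],[[0,0,0],[0,0,0],0.65]]' | grep -E "pos|width|force"
python3 -m handwheel '[[[3,0,0],[0,0,0],0.65],[[0,0,0],[0,0,0],0.65],[[0,0,0],[0,0,0],0.65]]' | grep -E "pos|width|force"
python3 -m handwheel '[[[2,0,0],[0,0,0],0.65],[[0,0,0],[0,0,0],0.65],[[0,0,0],[0,0,0],0.65]]' | grep -E "pos|width|force"
```

```text
eef_pos: [0.5732, -0.1711, -0.0111]
wrist_force: [0.2, -0.2, -0.7]
grip_width: 0.0431
eef_pos: [0.5734, -0.1712, -0.014]
wrist_force: [0.3, -0.6, -0.7]
grip_width: 0.0428
eef_pos: [0.5735, -0.1713, -0.0161]
wrist_force: [0.3, -0.6, -1.0]
grip_width: 0.0428
```

```bash
python3 -m handwheel '[[[2,0,-2],[0,0,0],0.65],[[1.5,0,0],[0,0,0],0.65],[[0,0,0],[0,0,0],0.65]]' | grep -E "pos|width|force"
python3 -m handwheel '[[[0,0,0],[0,0,0],0.45],[[0,0,0],[0,0,0],0.35],[[0,0,0],[0,0,0],0.3],[[0,0,0],[0,0,0],0.3],[[-10,0,0],[0,0,0],0.3],[[-30,0,0],[0,0,0],0.2],[[-40,0,0],[0,0,0],0.1],[[-40,0,0],[0,0,0],0]]' | grep -E "pos|width|force"
python3 - <<'E'
from h import *
s=bot.sense();im=optics.capture("wrist");cv2.imwrite("pics/w23.png",im); plan([.4885,-.4118,.1],87)
E
```

```text
eef_pos: [0.5713, -0.1712, -0.0189]
wrist_force: [0.8, 1.4, -0.3]
grip_width: 0.043
eef_pos: [0.5678, -0.1698, 0.101]
wrist_force: [0.1, -0.5, 0.4]
grip_width: 0.0851
t 35.55 pos [ 0.5711 -0.1709  0.108 ] yang 86.2 tilt [-1.    -0.003  0.003] w 0.0853 F [ 4.1 -1.6  6.2] q1,q6 [-0.37 -1.87]
shift tool mm [   8.5 -245.8  -66.4]
rx (rad) options [-0.014  3.128 -3.156]
shift after turn [   8.5 -244.9  -69.9]
level rotvec tool [-0.      0.0035  0.0028]
```

View pics/w23.png

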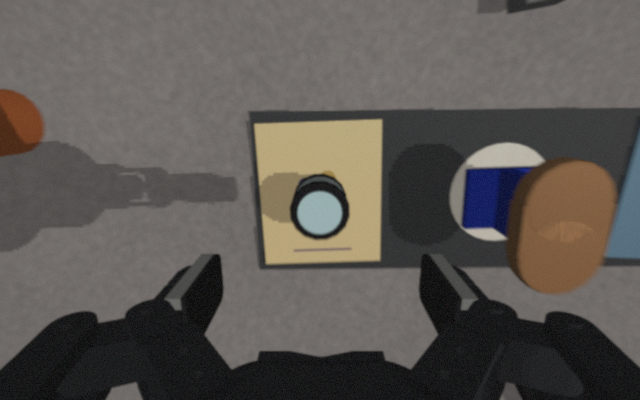

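```bash
python3 - <<'E'
from h import *
s=bot.sense(); print(wray([(320,211)],.045,s)[0], wray([(320,184)],.045,s)[0],wray([(320,239)],.045,s)[0]); A=wray([(254,124),(382,119),(381,261),(265,265)],.007,s)[:,:2]; print(A.mean(0),[round(float(np.linalg.norm(A[i]-A[i-1])),4) for i in range(4)], A.round(4).tolist())
E
```

```text
[ 0.57702503 -0.17141124  0.045     ] [ 0.55630768 -0.17003778  0.045     ] [ 0.59955341 -0.17290477  0.045     ]
[ 0.5759676  -0.17105283] [0.1256, 0.1036, 0.1256, 0.1058] [[0.5118, -0.2208], [0.5146, -0.1173], [0.6401, -0.1201], [0.6373, -0.2259]]
```

```bash
python3 -m handwheel '[[[0,-41,-11],[0,0.003,0.003],0],[[0,-41,-11],[0,0,0],0],[[0,-41,-11],[0,0,0],0],[[0,-41,-11],[0,0,0],0],[[0,-41,-11],[0,0,0],0],[[0,-38,-11],[0,0,0],0],[[0,0,0],[0,0,0],0],[[0,0,0],[0,0,0],0]]' | grep -E "pos|width|force"
python3 - <<'E'
from h import *
wrect("lamp",.07,"w24"); plan([.4885,-.4118,.1],87)
E
```

```text
eef_pos: [0.4887, -0.4189, 0.1175]
wrist_force: [0.5, 1.2, -0.9]
grip_width: 0.0855
lamp 0.7 3304 (569, 237, 71, 64) ctr [ 0.5479 -0.2095] size [0.0684 0.0387] ang 61.7
t 36.45 pos [ 0.4892 -0.418   0.1174] yang 86.4 tilt [-1.    -0.006  0.012] w 0.0858 F [-0.7  0.3 -0.1] q1,q6 [-0.78 -2.29]
shift tool mm [17.4  6.3 -1.3]
rx (rad) options [-0.01   3.132 -3.151]
shift after turn [17.4  6.3 -1.2]
level rotvec tool [-0.      0.0121  0.0061]
```

View pics/w24.png

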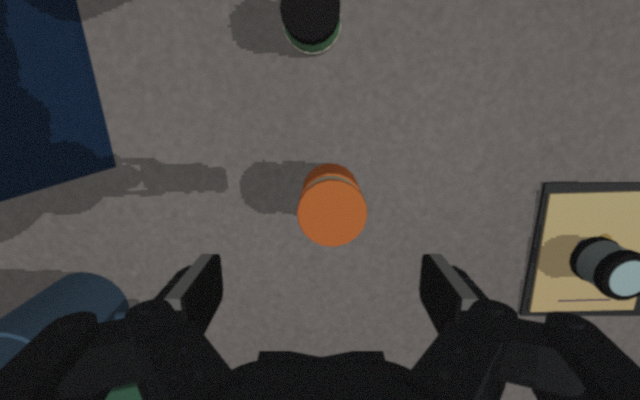

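```bash
python3 - <<'E'
from h import *
s=bot.sense(); p=wray([(332,213),(298,213),(367,213),(332,178),(332,248)],.07,s); print(p.round(4)); plan([p[0][0],p[0][1],-.014],87)
print(ray("top",(578,155),.04))
E
```

```text
[[ 0.4926 -0.41    0.07  ]
 [ 0.4912 -0.4339  0.07  ]
 [ 0.4941 -0.3855  0.07  ]
 [ 0.4675 -0.4087  0.07  ]
 [ 0.5193 -0.4114  0.07  ]]
t 36.45 pos [ 0.4892 -0.418   0.1174] yang 86.4 tilt [-1.    -0.006  0.012] w 0.0858 F [-0.7  0.3 -0.1] q1,q6 [-0.78 -2.29]
shift tool mm [131.4   9.    1.4]
rx (rad) options [-0.01   3.132 -3.151]
shift after turn [131.4   9.    1.5]
level rotvec tool [-0.      0.0121  0.0061]
[ 0.60146319 -0.61517975  0.04      ]
```

```bash
python3 -m handwheel '[[[0,8,1.5],[-0.01,0.012,0.006],0],[[0,0,0],[0,0,0],0.05],[[20,0,0],[0,0,0],0.05],[[20,0,0],[0,0,0],0.05],[[0,0,0],[0,0,0],0.05],[[0,0,0],[0,0,0],0.05]]' | grep -E "pos|width|force"
python3 - <<'E'
from h import *
cv2.imwrite("pics/w25.png",optics.capture("wrist")); plan([.493,-.41,-.014],87)
E
```

```text
eef_pos: [0.4947, -0.4045, 0.0782]
wrist_force: [-0.1, -0.5, 1.1]
grip_width: 0.0814
t 37.1 pos [ 0.4947 -0.4045  0.0782] yang 87.5 tilt [-1. -0. -0.] w 0.0814 F [ 0.6  0.3 -0. ] q1,q6 [-0.76 -2.29]
shift tool mm [92.2 -5.5 -1.4]
rx (rad) options [ 0.009  3.15  -3.133]
shift after turn [92.2 -5.6 -1.4]
level rotvec tool [-0.     -0.      0.0001]
```

View pics/w25.png

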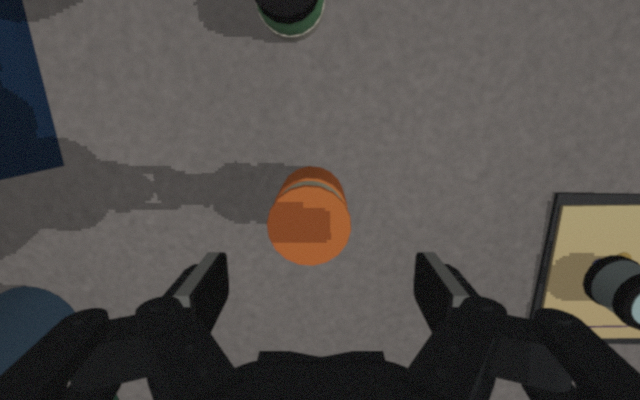

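```bash
python3 -m handwheel '[[[0,-6,-1.5],[0.008,0,0],0.05],[[0,0,0],[0,0,0],0.05],[[30,0,0],[0,0,0],0.05],[[25,0,0],[0,0,0],0.05],[[20,0,0],[0,0,0],0.05],[[15,0,0],[0,0,0],0.05],[[0,0,0],[0,0,0],0.05],[[0,0,0],[0,0,0],0.05]]' | grep -E "pos|width|force"
python3 - <<'E'
from h import *
 
plan([.493,-.41,-.014],87)
E
```

```text
eef_pos: [0.4957, -0.4147, -0.0084]
wrist_force: [-0.4, -0.9, 0.1]
grip_width: 0.0811
t 37.9 pos [ 0.4957 -0.4147 -0.0084] yang 86.9 tilt [-1.    -0.007  0.008] w 0.0811 F [-0.4 -0.9  0.1] q1,q6 [-0.77 -2.29]
shift tool mm [ 5.6  4.6 -3. ]
rx (rad) options [-1.000e-03  3.140e+00 -3.143e+00]
shift after turn [ 5.6  4.6 -3. ]
level rotvec tool [-0.      0.0076  0.0068]
```

```bash
python3 -m handwheel '[[[4,4.5,-3],[0,0.007,0.007],0.05],[[0,0,0],[0,0,0],0.05],[[0,0,0],[0,0,0],0.25],[[0,0,0],[0,0,0],0.4],[[0,0,0],[0,0,0],0.55],[[0,0,0],[0,0,0],0.6],[[0,0,0],[0,0,0],0.6]]' 35 | grep -E "pos|width|force"
python3 -m handwheel '[[[-10,0,0],[0,0,0],0.6],[[-30,0,0],[0,0,0],0.6],[[-25,0,0],[0,0,0],0.6],[[0,0,0],[0,0,0],0.6]]' | grep -E "pos|width|force"
python3 - <<'E'
from h import *
cv2.imwrite("pics/w26.png",optics.capture("wrist")); plan([.568,-.277,.06],87)
E
```

```text
eef_pos: [0.4941, -0.4109, -0.0092]
wrist_force: [0.1, 0.3, -0.7]
grip_width: 0.0486
eef_pos: [0.4933, -0.4103, 0.0583]
wrist_force: [0.3, -1.7, -1.3]
grip_width: 0.0488
t 39.05 pos [ 0.4927 -0.4096  0.0565] yang 86.9 tilt [-1.     0.001  0.   ] w 0.0486 F [-0.3 -0.5 -2.9] q1,q6 [-0.77 -2.28]
shift tool mm [ -3.4 136.5  68.1]
rx (rad) options [-1.000e-03  3.140e+00 -3.143e+00]
shift after turn [ -3.4 136.4  68.3]
level rotvec tool [-0.      0.0003 -0.0006]
```

View pics/w26.png

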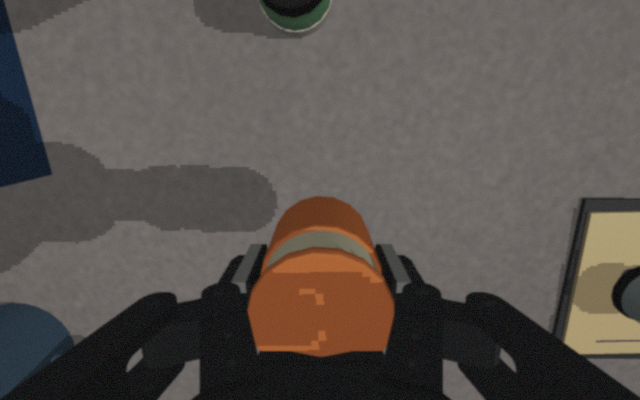

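```bash
python3 -m handwheel '[[[0,44,22],[0,0,0],0.6],[[0,44,22],[0,0,0],0.6],[[0,40,22],[0,0,0],0.6],[[0,0,0],[0,0,0],0.6],[[0,0,0],[0,0,0],0.6]]' | grep -E "pos|width|force"
python3 - <<'E'
from h import *
cv2.imwrite("pics/w27.png",optics.capture("wrist")); plan([.568,-.277,.05],87)
E
```

```text
eef_pos: [0.5651, -0.2806, 0.0511]
wrist_force: [-0.0, 0.1, -1.5]
grip_width: 0.0492
t 39.6 pos [ 0.5649 -0.2807  0.051 ] yang 86.8 tilt [-1.     0.004 -0.005] w 0.0488 F [ 0.   0.6 -1.3] q1,q6 [-0.54 -2.05]
shift tool mm [1.  3.9 2.9]
rx (rad) options [-0.004  3.137 -3.146]
shift after turn [1.  3.8 2.9]
level rotvec tool [ 0.     -0.0051 -0.0036]
```

View pics/w27.png

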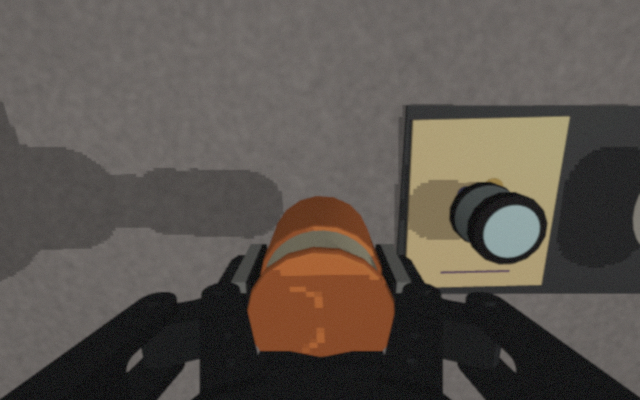

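```bash
python3 -m handwheel '[[[0,4,3],[0,-0.005,-0.003],0.6],[[20,0,0],[0,0,0],0.6],[[18,0,0],[0,0,0],0.6],[[12,0,0],[0,0,0],0.6],[[0,0,0],[0,0,0],0.6],[[0,0,0],[0,0,0],0.6]]' | grep -E "pos|width|force"
python3 - <<'E'
from h import *
cv2.imwrite("pics/w28.png",optics.capture("wrist")); plan([.568,-.277,-.0085],87)
E
```

```text
eef_pos: [0.5663, -0.2806, -0.0016]
wrist_force: [0.1, -0.1, -1.8]
grip_width: 0.0491
t 40.25 pos [ 0.5663 -0.2806 -0.0015] yang 86.4 tilt [-1.  0.  0.] w 0.0489 F [ 0.3 -0.9 -2.6] q1,q6 [-0.53 -2.04]
shift tool mm [7.  3.7 1.5]
rx (rad) options [-0.011  3.131 -3.152]
shift after turn [7.  3.7 1.5]
level rotvec tool [ 0.      0.0002 -0.0001]
```

View pics/w28.png

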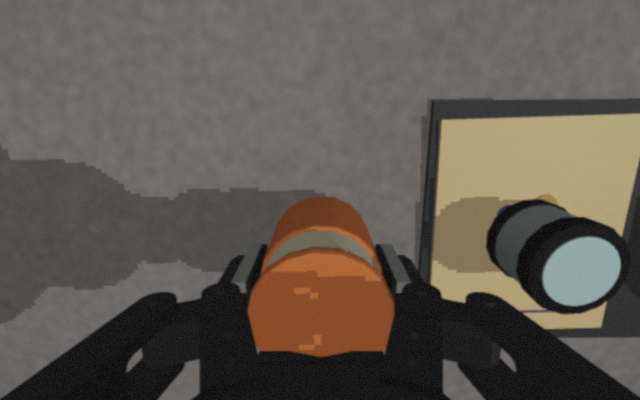

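```bash
python3 -m handwheel '[[[3,3.7,1.5],[0,0,0],0.6],[[3,0,0],[0,0,0],0.6],[[0,0,0],[0,0,0],0.6],[[0,0,0],[0,0,0],0.6]]' | grep -E "pos|width|force"
python3 -m handwheel '[[[1.5,0,0],[0,0,0],0.6],[[0,0,0],[0,0,0],0.6],[[0,0,0],[0,0,0],0.6]]' | grep -E "pos|width|force"
```

```text
eef_pos: [0.5692, -0.2773, -0.006]
wrist_force: [-0.0, 0.6, -2.1]
grip_width: 0.0487
eef_pos: [0.5694, -0.2773, -0.0073]
wrist_force: [-0.5, 0.5, -2.8]
grip_width: 0.0488
```

```bash
python3 -m handwheel '[[[1.5,0,-1],[0,0,0],0.6],[[1,0,0],[0,0,0],0.6],[[0,0,0],[0,0,0],0.6]]' | grep -E "pos|width|force"
python3 -m handwheel '[[[0.5,0,0],[0,0,0],0.6],[[0,0,0],[0,0,0],0.35],[[0,0,0],[0,0,0],0.25],[[0,0,0],[0,0,0],0.2],[[0,0,0],[0,0,0],0.2],[[-10,0,0],[0,0,0],0.2],[[-30,0,0],[0,0,0],0.1],[[-40,0,0],[0,0,0],0]]' | grep -E "pos|width|force"
python3 -m handwheel '[[[-30,0,0],[0,0,0],0],[[0,0,0],[0,0,0],0],[[0,0,0],[0,0,0],0]]' | grep -E "pos|width|force"
python3 - <<'E'
from h import *
cv2.imwrite("pics/w29.png",optics.capture("wrist")); plan([.4205,-.0093,.11],90)
E
```

```text
eef_pos: [0.5684, -0.2774, -0.0092]
wrist_force: [-0.6, -0.5, -2.4]
grip_width: 0.0487
eef_pos: [0.5656, -0.2759, 0.0688]
wrist_force: [0.4, -0.6, 0.1]
grip_width: 0.0853
eef_pos: [0.5681, -0.2773, 0.1073]
wrist_force: [-0.1, 0.6, -0.3]
grip_width: 0.0857
t 42.4 pos [ 0.5683 -0.2774  0.1073] yang 86.4 tilt [-1.    -0.002  0.005] w 0.0853 F [0.7 0.  0.6] q1,q6 [-0.53 -2.04]
shift tool mm [  -4.2  258.2 -164.4]
rx (rad) options [-0.063  3.078 -3.205]
shift after turn [  -4.2  268.1 -147.8]
level rotvec tool [-0.      0.0052  0.0025]
```

View pics/w29.png

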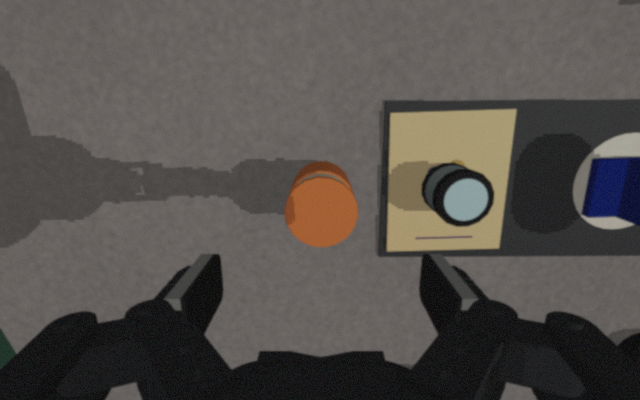

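```bash
python3 - <<'E'
from h import *
s=bot.sense(); l=wray([(321,211),(285,211),(357.5,211)],.07,s)[:,:2]; A=wray([(389,113),(517,109),(500,248),(387,252)],.007,s)[:,:2]; c=A.mean(0); print(l,c)
y=(A[1]-A[0]+A[2]-A[3]); y/=np.linalg.norm(y); x=np.array([y[1],-y[0]]); print("lamp local",(l[0]-c)@x,(l[0]-c)@y,"yaw",np.arctan2(x[1],x[0]))
m=wray([(466,198)],.045,s)[0,:2]; print("mag",(m-c)@x,(m-c)@y)
E
```

```text
[[ 0.56632216 -0.27662035]
 [ 0.5648316  -0.30068034]
 [ 0.56783293 -0.25223411]] [ 0.56947507 -0.16901334]
lamp local -0.00018313585524402253 -0.10765303988356797 yaw -0.027590669969050144
mag 0.0013458316522750409 -0.0004120902328395562
```

```bash
python3 -m handwheel '[[[0,38,-21],[-0.063,0.005,0.002],0],[[0,38,-21],[0,0,0],0],[[0,38,-21],[0,0,0],0],[[0,38,-21],[0,0,0],0],[[0,38,-21],[0,0,0],0],[[0,38,-21],[0,0,0],0],[[0,38,-20],[0,0,0],0],[[0,0,0],[0,0,0],0]]' | grep -E "pos|width|force"
python3 - <<'E'
from h import *
bot.sense(); wrect("target",.026,"w30"); plan([.4205,-.0093,.11],90)
E
```

```text
eef_pos: [0.4135, -0.0013, 0.0999]
wrist_force: [0.0, -0.2, -0.3]
grip_width: 0.0854
target 0.55 2289 (286, 180, 50, 55) ctr [ 0.4191 -0.0082] size [0.0407 0.0369] ang 6.7
t 43.3 pos [ 0.4163 -0.0038  0.1004] yang 89.9 tilt [-1.     0.001 -0.009] w 0.0854 F [ 0.1 -0.5  0.4] q1,q6 [-0.12 -1.69]
shift tool mm [-9.6 -5.5  4.2]
rx (rad) options [-2.000e-03  3.140e+00 -3.143e+00]
shift after turn [-9.6 -5.5  4.2]
level rotvec tool [-0.     -0.009  -0.0015]
```

View pics/w30.png

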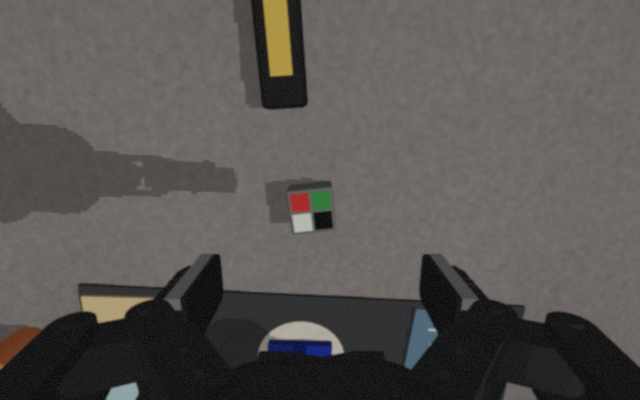

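```bash
python3 -m handwheel '[[[0,-5.5,4],[0,-0.009,-0.0015],0.2],[[20,0,0],[-0.117,0,0],0.3],[[20,0,0],[0,0,0],0.3],[[15,0,0],[0,0,0],0.3],[[0,0,0],[0,0,0],0.3],[[0,0,0],[0,0,0],0.3]]' | grep -E "pos|width|force"
python3 - <<'E'
from h import *
wrect("target",.026,"w31"); plan([.4205,-.0093,-.034],96.6)
E
```

```text
eef_pos: [0.4254, -0.0162, 0.0429]
wrist_force: [0.3, 0.6, -0.9]
grip_width: 0.0598
target 0.58 3743 (305, 182, 60, 65) ctr [ 0.4186 -0.0082] size [0.0409 0.0355] ang 5.8
t 44.0 pos [ 0.4254 -0.0159  0.0433] yang 96.5 tilt [-1.    -0.002  0.005] w 0.06 F [ 0.7  1.3 -0.2] q1,q6 [-0.15 -1.83]
shift tool mm [77.3  7.3 -4.5]
rx (rad) options [-1.000e-03  3.140e+00 -3.143e+00]
shift after turn [77.3  7.3 -4.5]
level rotvec tool [0.    0.005 0.002]
```

View pics/w31.png

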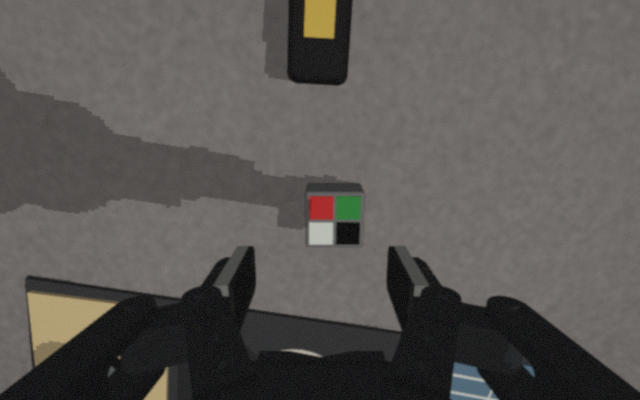

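```bash
python3 - <<'E'
from h import *
s=bot.sense(); p=wray([(334.5,219.5)],.026,s)[0]; print(p); plan([p[0],p[1],-.029],96.5)
E
python3 -m handwheel '[[[0,8,-4],[0,0.005,0.002],0.3],[[25,0,0],[0,0,0],0.3],[[20,0,0],[0,0,0],0.3],[[15,0,0],[0,0,0],0.3],[[0,0,0],[0,0,0],0.3],[[0,0,0],[0,0,0],0.3]]' | grep -E "pos|width|force"
python3 - <<'E'
from h import *
plan([.4205,-.0078,-.029],96.6)
E
```

```text
[ 0.42153404 -0.00733888  0.026     ]
t 44.0 pos [ 0.4254 -0.0159  0.0433] yang 96.5 tilt [-1.    -0.002  0.005] w 0.06 F [ 0.7  1.3 -0.2] q1,q6 [-0.15 -1.83]
shift tool mm [72.3  9.1 -3.2]
rx (rad) options [ 0.     3.142 -3.141]
shift after turn [72.3  9.1 -3.2]
level rotvec tool [0.    0.005 0.002]
eef_pos: [0.4225, -0.0069, -0.0146]
wrist_force: [0.3, -0.3, 0.3]
grip_width: 0.0597
t 44.6 pos [ 0.4225 -0.0069 -0.0146] yang 96.5 tilt [-1.    -0.001  0.006] w 0.0597 F [ 0.3 -0.3  0.3] q1,q6 [-0.13 -1.81]
shift tool mm [14.4 -0.7 -2.2]
rx (rad) options [-2.000e-03  3.140e+00 -3.143e+00]
shift after turn [14.4 -0.6 -2.2]
level rotvec tool [0.     0.0062 0.0013]
```

```bash
python3 -m handwheel '[[[8,-0.5,-2],[0,0.006,0],0.3],[[6,0,0],[0,0,0],0.3],[[0,0,0],[0,0,0],0.5],[[0,0,0],[0,0,0],0.6],[[0,0,0],[0,0,0],0.7],[[0,0,0],[0,0,0],0.7],[[0,0,0],[0,0,0],0.7]]' 30 | grep -E "pos|width|force"
python3 -m handwheel '[[[-10,0,0],[0,0,0],0.7],[[-30,0,0],[0,0,0],0.7],[[-20,0,0],[0,0,0],0.7],[[0,0,0],[0,0,0],0.7]]' | grep -E "pos|width|force"
python3 - <<'E'
from h import *
cv2.imwrite("pics/w32.png",optics.capture("wrist")); plan([.479,.14,.03],96.6)
E
```

```text
eef_pos: [0.4219, -0.0076, -0.0271]
wrist_force: [0.5, 0.6, -0.8]
grip_width: 0.0356
eef_pos: [0.4213, -0.0075, 0.0362]
wrist_force: [0.1, -0.2, -0.9]
grip_width: 0.0352
t 45.75 pos [ 0.4208 -0.0074  0.0353] yang 96.5 tilt [-1.    -0.002  0.001] w 0.0356 F [ 0.2 -0.2 -0.8] q1,q6 [-0.13 -1.81]
shift tool mm [  5.2 139.9  74.5]
rx (rad) options [-2.000e-03  3.140e+00 -3.143e+00]
shift after turn [  5.2 139.8  74.7]
level rotvec tool [-0.      0.0014  0.0016]
```

View pics/w32.png

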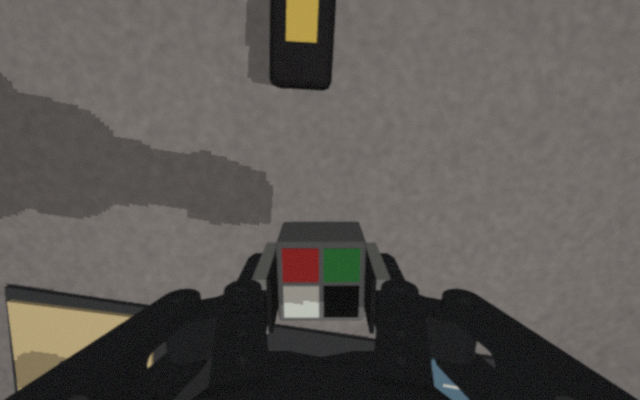

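```bash
python3 -m handwheel '[[[0,46,25],[0,0,0],0.7],[[0,46,25],[0,0,0],0.7],[[0,44,24],[0,0,0],0.7],[[0,0,0],[0.11,0,0],0.7],[[0,0,0],[0.1,0,0],0.7],[[0,0,0],[0,0,0],0.7],[[0,0,0],[0,0,0],0.7]]' | grep -E "pos|width|force"
python3 - <<'E'
from h import *
cv2.imwrite("pics/w33.png",optics.capture("wrist")); plan([.479,.14,-.02],84.3)
E
```

```text
eef_pos: [0.4781, 0.1379, 0.0307]
wrist_force: [0.1, 0.5, 0.0]
grip_width: 0.0353
t 46.5 pos [0.4781 0.1378 0.0308] yang 84.0 tilt [-1.    -0.002 -0.002] w 0.0355 F [-0.8 -0.5  0. ] q1,q6 [ 0.19 -1.28]
shift tool mm [50.8  2.4  0.8]
rx (rad) options [-0.005  3.137 -3.146]
shift after turn [50.8  2.4  0.8]
level rotvec tool [-0.     -0.0022  0.0024]
```

View pics/w33.png

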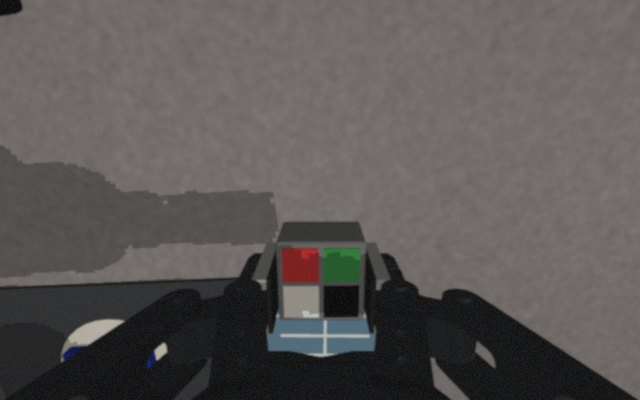

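```bash
python3 -m handwheel '[[[15,2,1],[0,-0.002,0.002],0.7],[[20,0,0],[0,0,0],0.7],[[13,0,0],[0,0,0],0.7],[[0,0,0],[0,0,0],0.7],[[0,0,0],[0,0,0],0.7]]' | grep -E "pos|width|force"
python3 - <<'E'
from h import *
plan([.479,.14,-.0275],84.3)
E
```

```text
eef_pos: [0.4793, 0.138, -0.0188]
wrist_force: [-0.1, -0.0, -0.5]
grip_width: 0.0357
t 47.0 pos [ 0.4793  0.138  -0.0188] yang 84.3 tilt [-1. -0. -0.] w 0.0357 F [-0.1 -0.  -0.5] q1,q6 [ 0.19 -1.28]
shift tool mm [ 8.7  2.  -0.5]
rx (rad) options [ 1.000e-03  3.142e+00 -3.141e+00]
shift after turn [ 8.7  2.  -0.5]
level rotvec tool [ 0.     -0.0003  0.0005]
```

```bash
python3 -m handwheel '[[[4,2,0],[0,0,0],0.7],[[3,0,0],[0,0,0],0.7],[[1.5,0,0],[0,0,0],0.7],[[0,0,0],[0,0,0],0.7],[[0,0,0],[0,0,0],0.7]]' | grep -E "pos|width|force"
python3 -m handwheel '[[[1,0,0],[0,0,0],0.7],[[0,0,0],[0,0,0],0.7],[[0,0,0],[0,0,0],0.55],[[0,0,0],[0,0,0],0.4],[[0,0,0],[0,0,0],0.35],[[0,0,0],[0,0,0],0.35],[[-10,0,0],[0,0,0],0.35],[[-30,0,0],[0,0,0],0.3]]' | grep -E "pos|width|force"
python3 -m handwheel '[[[-45,0,0],[0,0,0],0],[[-45,0,-20],[0,0,0],0],[[-30,0,-20],[0,0,0],0],[[0,0,0],[0,0,0],0],[[0,0,0],[0,0,0],0]]' | grep -E "pos|width|force"
python3 - <<'E'
from h import *
cv2.imwrite("pics/w34.png",optics.capture("wrist")); plan([.479,.14,-.0275],84.3)
E
```

```text
eef_pos: [0.4806, 0.1402, -0.0262]
wrist_force: [0.0, -0.5, -0.3]
grip_width: 0.0356
eef_pos: [0.4788, 0.1399, 0.012]
wrist_force: [0.0, -0.0, 0.2]
grip_width: 0.0599
eef_pos: [0.4394, 0.1442, 0.1425]
wrist_force: [0.1, -0.5, -0.3]
grip_width: 0.0856
t 48.85 pos [0.4395 0.1442 0.1423] yang 84.4 tilt [-1.     0.001  0.004] w 0.0854 F [1.  0.1 0.9] q1,q6 [ 0.22 -1.26]
shift tool mm [169.9  -0.5  38.9]
rx (rad) options [ 1.000e-03  3.143e+00 -3.140e+00]
shift after turn [169.9  -0.5  39. ]
level rotvec tool [-0.      0.0044 -0.0012]
```

View pics/w34.png

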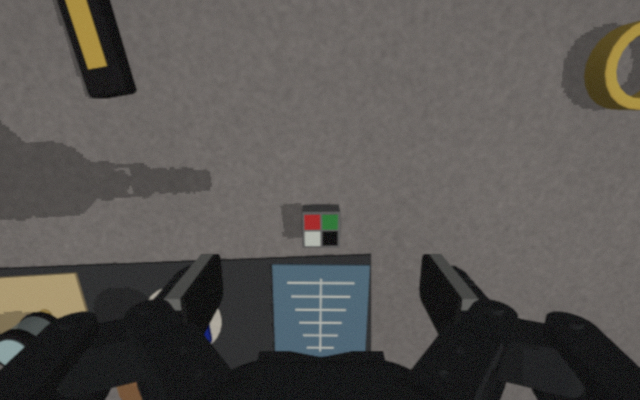

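```bash
python3 - <<'E'
from h import *
s=bot.sense(); t=wray([(321.5,228.5)],.026,s)[0]; e=wray([(272,265),(370,264.5)],.007,s); m=e.mean(0); print(t,m,np.linalg.norm((t-m)[:2]),np.linalg.norm(e[0]-e[1]))
E
python3 -m handwheel '[[[-10,-10,-45],[0,0,0],0],[[0,-20,-40],[0,0,0],0],[[0,-20,-30],[0,0,0],0],[[0,0,0],[0,0,0],0],[[0,0,0],[0,0,0],0]]' | grep -E "pos|width|force"
python3 - <<'E'
from h import *
for n in("top","scene"):
    cv2.imwrite(f"pics/{n}35.png",optics.capture(n))
    for q in "drawing print rail rest lamp magnifier target jar tape".split():
        print(n,q,[(np.round(d["location"],4).tolist(),round(d["conf"],2)) for d in nets.mark_of(q,n)[:2]])
plan([.479,.14,-.0275],84.3)
E
```

```text
[0.47947525 0.14181953 0.026     ] [0.52595907 0.13687656 0.007     ] 0.046745898492517354 0.10059698016737713
eef_pos: [0.3158, 0.104, 0.1467]
wrist_force: [0.4, -0.8, 0.8]
grip_width: 0.0855
top drawing [([0.5697, -0.1711, 0.0067], 0.81)]
top print [([0.5835, 0.1311, 0.0057], 0.9)]
top rail [([0.5818, -0.0254, 0.006], 0.52)]
top rest [([0.5805, -0.0227, 0.0651], 0.84)]
top lamp [([0.5678, -0.2799, 0.0042], 0.63)]
top magnifier [([0.5726, -0.1682, 0.0059], 0.73)]
top target [([0.4783, 0.1408, -0.0003], 0.66), ([0.5756, -0.0219, 0.0005], 0.39)]
top jar [([0.3605, -0.4163, -0.0022], 0.86)]
top tape [([0.3678, 0.4213, -0.0008], 0.68)]
scene drawing [([0.5668, -0.1714, 0.0048], 0.87)]
scene print [([0.5864, 0.1285, 0.003], 0.7)]
scene rail [([0.5812, -0.0207, 0.0029], 0.55)]
scene rest [([0.5779, -0.0224, -0.0034], 0.73), ([0.5825, -0.0249, 0.0698], 0.67)]
scene lamp [([0.567, -0.2769, 0.0001], 0.66)]
scene magnifier [([0.5709, -0.1711, 0.0044], 0.6)]
scene target [([0.4806, 0.1371, 0.001], 0.69)]
scene jar [([0.3609, -0.4175, 0.0018], 0.6)]
scene tape [([0.3667, 0.422, -0.0041], 0.91)]
t 50.35 pos [0.3156 0.1041 0.1471] yang 84.4 tilt [-1.    -0.002 -0.005] w 0.0855 F [-0.3 -0.1  0.3] q1,q6 [ 0.18 -1.29]
shift tool mm [173.7  52.  159.9]
rx (rad) options [ 1.000e-03  3.143e+00 -3.141e+00]
shift after turn [173.7  52.2 159.9]
level rotvec tool [ 0.     -0.0048  0.0017]
```

View pics/top35.png

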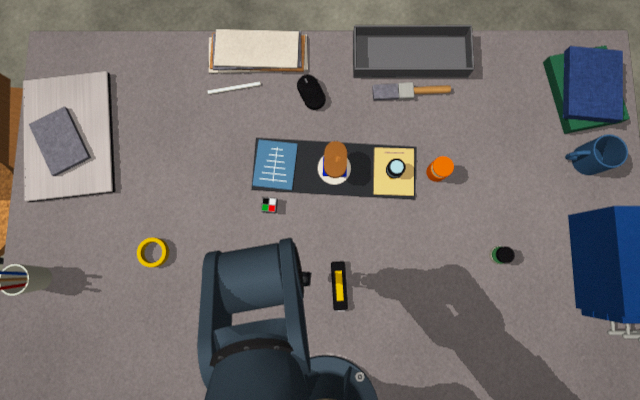

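View pics/scene35.png

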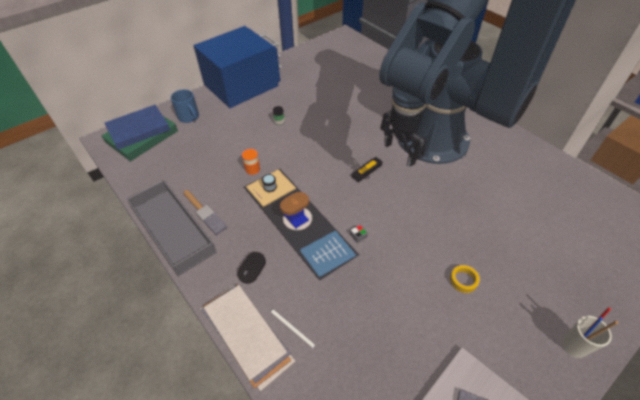

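Both views show everything standing in its place: rest on the rail at top (335,158), magnifier at (396,168), lamp at (440,168) and target at (270,205). The jar (503,255) and tape (152,252) are where they started. I'm handing in.

```bash
python3 -c "
from h import *
print(workorder.sign_off(), bot.sense()['t'])"
```

```text
the job is handed in; nothing more can be done
the job is handed in; nothing more can be done
```

The bench is set out and handed in at about 50 s of the 144 s. My last checks put every item within its limit. The sign-off gives no verdict, so these are camera measurements only.

| Item | Measured position | Limit |
|---|---|---|
| Rail weight | about 2–3 mm from the centre of the white spot | 14 mm |
| Tan rest, flat on the rail | about 1 mm off the rail's centre | 12 mm |
| Magnifier | about 1–2 mm from the drawing's centre | 13 mm |
| Lamp, outer side of the drawing | about 33 mm from the edge (measured to the lamp's near side) and less than 1 mm off the edge's middle | 30 ± 15 mm, 15 mm |
| Target, near side of the print | about 29 mm from the edge (measured to the target's near face), lined up within a few mm | 30 ± 15 mm, 15 mm |
| Jar and tape roll | unchanged within the networks' noise of about 2–3 mm | 25 mm |

Everything was upright in both camera views, with the gripper open and clear.

- **Finger length:** the real fingertips sit about 31 mm short of the reported TCP. The first rail grasp closed on air above the head because of this. I confirmed it by touching the rail head and the table, then allowed for it in every later grasp.
- **Force reading:** the wrist force showed none of these light finger touches, so I judged contact from where the tool stopped.
- **Disagreement in the last checks:** the network's position for the rail from the top camera (confidence 0.52) was up to 6 mm from the spot's centre. The wrist and scene cameras put it at 2–4 mm, and all of these are within the limit.

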